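# Spin the brake disc and hold the gauge probe on its mark

## Task

Give the motorcycle brake disc on its bench spindle one full turn by hand, either way round, so that its knob comes back to the little index post. Then take the spring-tipped gauge probe out of its canted stand and hold it upright, square to the disc, with its tip on the centre of the black cross drawn on the disc, pressing lightly so that the spring tip is about half pushed in. Leave the other things on the bench alone and finish while still holding the probe there: do not let go or put it back.

Things in the scene. Friction and masses are not known exactly. Their poses are not given: they have to be found in the camera images.
- stand: Fixed round foot of the spindle, 150 mm across, at any yaw. Origin on the bench on the spindle's axis, z up. A square index post 8 mm wide stands along its own +x axis, 125 mm from the spindle's axis, top 45 mm above the bench, just outside the disc's rim.
- disc (a joint): Turning angle of the disc about its upright spindle, rad: 0 when the knob is in line with the index post (the foot's +x), growing anticlockwise seen from above. It counts on past a full turn (one turn = +6.28 or -6.28) with no stop. Starts within 0.15 of 0. Light friction, about 0.06 N m (1 N at the knob); the disc stays where it is left.
- disc_center (a point): Point on the spindle's axis level with the disc's top face, 47 mm above the bench. The disc is bright drilled steel, 220 mm across, 5 mm thick; on it lie an aluminium centre 136 mm across, 5 mm thick, and a nut 28 mm across, 8 mm tall.
- knob_top (a point): Centre of the top of the black upright knob on the disc, for turning it: a plain cylinder 18 mm across and 46 mm tall, standing on the aluminium centre 55 mm from the spindle's axis, its top 99 mm above the bench. It revolves freely on its own pin, so it can be held while the disc is swung round.
- mark (a point): Centre of the black cross (an X with strokes 18 mm long and 3.5 mm wide) on the bright outer face of the disc, 89 mm from the spindle's axis, 47 mm above the bench. It turns with the disc, 2.1 rad anticlockwise from the knob.
- holder: Fixed canted pen stand: a foot 100 x 75 x 12 mm and a black tube, 34 mm outside and 21 mm inside, 45 mm long, open at both ends. Origin on the bench below the centre of the tube's mouth, z up. The tube leans 0.35 rad (20 degrees) from upright, its top leaning towards the stand's own -x, which faces roughly towards the robot.
- holder_mouth (a point): Centre of the mouth of the stand's tube, 80 mm above the bench.
- probe: Gauge probe, 130 mm long, about 0.13 kg, loose in the stand's tube. Origin on its axis at the underside of its collar, which rests on the tube's mouth; z runs along the probe from tip to handle, leaning as the tube leans. Collar 30 mm across, z 0 to 5 mm; round black handle 22 mm across, z 5 to 70 mm (grip it at z about 40 mm); steel button 16 mm across to 75 mm.
- probe_tip (a point): End of the probe's round-nosed brass spring tip, 8 mm across, on the probe's axis 55 mm below the body's origin when not pushed in (95 mm from the grip point). Between collar and tip is a barrel 18 mm across, to 41 mm below the collar. To clear the tube, pull the probe out along its axis by at least 60 mm.
- plunger (a joint): How far the spring tip is pushed into the probe, m: 0 out, 0.010 fully in. The spring pushes back 0.4 N for each mm.
- ecu: Bystander: open aluminium control-unit case with a green circuit board, 80 x 120 x 30 mm, origin under its centre.
- jar: Bystander: clear jar with black cap, 60 mm across, 80 mm tall, origin under its centre.
- bearing: Bystander: steel bearing ring, 52 mm across, 15 mm tall, origin under its centre.

How it is judged:
By the outcome, as a careful person would: the job done as asked, in the order asked, and still so for the second after the job is handed in, while the arm keeps its last pose, push and grip.
It also fails if it takes over 72 s, if anything falls off the work surface, if the arm or the gripper's body presses on something with over 40 N, if the wrist force passes 120 N, or if a joint passes its speed limit or range.

## Robot

A 7-joint arm with a two-finger parallel gripper is mounted at the origin on the work surface. World frame = base frame: x ahead of the robot, y to its left, z up, the work surface at z = 0. Lengths are in m, angles in rad, forces in N, time in s.
With the tool pointing down it reaches from about 0.4 to 0.85 m from the base axis. Payload 10.4 kg.
Tool frame: the origin (TCP) lies on the front face of the gripper's body, between the roots of the fingers; the fingertips stand 73 mm ahead of it and the grasp point (between the pads) lies 54 mm ahead of it; z points along the fingers, x is the direction in which the jaws open and shut, and the axes are right-handed (so a half turn about z gives the same grasp; the last joint's range is limited). The gripper opens to 85 mm and grips with 20 to 120 N. Pads are 22 mm wide; open, the fingers measure 114 mm over their backs; the gripper's body (76 mm by 85 mm) begins 54 mm behind the grasp point. The pads swing forward as they close: fully open they stand 13 mm farther back than shut.
Start: joints at [1.107, 0.332, -0.065, 1.46, 0.022, 1.35, -0.088], TCP at [0.267, -0.565, 0.304] pointing down, gripper open.
Joint ranges: [-2.6, 2.6], [-0.5, 2.12], [-1.47, 1.34], [0.16, 2.42], [-1.27, 4.41], [0.06, 2.06], [-2.6, 2.6]. Speed limits (rad/s): [2.22, 2.22, 2.79, 2.79, 3.14, 3.14, 3.14].

## Interface

Orientations are given as a unit quaternion [w, x, y, z].
In Python, from plant import env gives the robot as it stands.
- The arm moves only by the tool arm_command, never from a script. Its argument "targets" is a list of rows, each a list of 3 entries, a list of its own where there are three numbers: the finger opening in cm, from 0 to 8.54, then the shift along the tool's x, y, z in cm, then the turn about the tool's z in degrees. A call has 1 to 5 rows; each row shifts and turns the commanded pose from where the row before left it, along the tool's axes as they then stand; what a row does not reach is not made up. A row lasts 1/10 s, in which the tool goes at most 50 mm and 8.59 degrees, less where a joint would pass 70% of its speed; a pose out of reach is approached as far as the arm can. A call with a gripper value outside its range is refused whole. The fingers move at their own pace and stop on an object; the grip force is fixed at half the most. Time passes only in rows, so rows that do not move let the fingers close. It gives the time, the measured TCP pose, the force and the opening at its end, in the units of the state.
- env.sense(): the state, without advancing time (a new reading comes with each control period).
- env.read_camera(name): name is "scene" or "side" or "wrist"; returns the picture (384x512x3 uint8, red, green, blue); there is no depth.
- env.camera_info(name): a dict with "fx", "fy", "cx", "cy" (pixels), "k1" (the pictures are not rectified: a ray, as slopes to the right and down, at radius r is drawn at 1 + k1 r^2 times it, then the intrinsics apply), "cam_to_world" (4x4, takes a point from camera to world coordinates). Camera axes: x right, y up, looking along -z (the intrinsics and any distortion apply to the point x, -y, -z); pixel columns grow to the right and rows downward; lengths in m; the calibration is good to about 2 mm. A picture is of the moment at which its call begins: read the wrist's pose just before it. camera_info takes no time and is no camera call; for the wrist camera it gives the pose at the moment of the call.
- env.hand_in(): hands the job in, once; it reports no verdict.
The state is a dict: "time": time; "q": joint angles; "dq": joint speeds; "joint_torque": joint torques, N m; "tcp_pos": TCP position; "tcp_rot": TCP orientation; "force": force on the tool from outside, world axes, zero at the start; "torque": the same for the moment, N m; "grip_width": finger opening in m.
Only numpy, scipy, OpenCV 4.12 (cv2) and the standard library are available. Lean on these libraries where they do the work, as an engineer would, in place of code of your own. Each camera call takes 0.05 s, during which the arm holds its last target.

## Working session

There is one attempt and no reset: what is moved stays moved. The work goes in short steps, Python scripts to look and compute and a tool call to move; the robot and the scene stay as the last step left them, time stands still between calls to the robot, and variables do not carry over. Pictures are saved under pics/ and viewed, and the job is handed in when it is done.

Besides the shell and the picture viewer there is one more tool, called in YAML: its name, and indented under it one key for each argument. arm_command: Moves the arm, as the interface text tells. Its arguments: {"type":"object","properties":{"targets":{"type":"array"}},"required":["targets"]}

```bash
ls; mkdir -p pics; python3 - <<'E'
from plant import env
import cv2,numpy as np
s=env.sense();print({k:np.round(v,3).tolist() for k,v in s.items()})
for n in ["scene","side","wrist"]:
    print(n,{k:np.round(v,4).tolist() for k,v in env.camera_info(n).items()})
    cv2.imwrite(f"pics/a_{n}.png",env.read_camera(n)[:,:,::-1])
E
```

```text
pics
{'time': 0.0, 'q': [1.107, 0.333, -0.065, 1.461, 0.022, 1.35, -0.088], 'dq': [0.0, -0.001, 0.001, -0.0, -0.001, 0.001, -0.001], 'joint_torque': [-0.003, -62.546, 0.047, -39.161, 0.016, 0.01, -0.0], 'tcp_pos': [0.267, -0.565, 0.303], 'tcp_rot': [-0.0, 0.845, -0.535, -0.001], 'force': [0.226, 0.321, 0.247], 'torque': [0.039, 0.007, 0.004], 'grip_width': 0.086}
scene {'fx': 470.5174, 'fy': 470.5174, 'cx': 261.435, 'cy': 195.8211, 'k1': 0.0515, 'cam_to_world': [[-0.3763, -0.7859, 0.4907, 1.1015], [0.9265, -0.3191, 0.1995, 0.1949], [-0.0002, 0.5297, 0.8482, 0.8929], [0.0, 0.0, 0.0, 1.0]]}
side {'fx': 397.2159, 'fy': 397.2159, 'cx': 261.5511, 'cy': 199.7164, 'k1': -0.0425, 'cam_to_world': [[0.7939, 0.4228, -0.4371, 0.306], [-0.6078, 0.5282, -0.593, -0.4292], [-0.0198, 0.7364, 0.6763, 0.5629], [0.0, 0.0, 0.0, 1.0]]}
wrist {'fx': 274.4829, 'fy': 274.4829, 'cx': 258.4554, 'cy': 193.4672, 'k1': -0.0619, 'cam_to_world': [[0.4264, 0.8677, 0.2555, 0.3318], [-0.9045, 0.4096, 0.1185, -0.5336], [-0.0018, -0.2816, 0.9595, 0.3736], [0.0, 0.0, 0.0, 1.0]]}
```

View pics/a_scene.png

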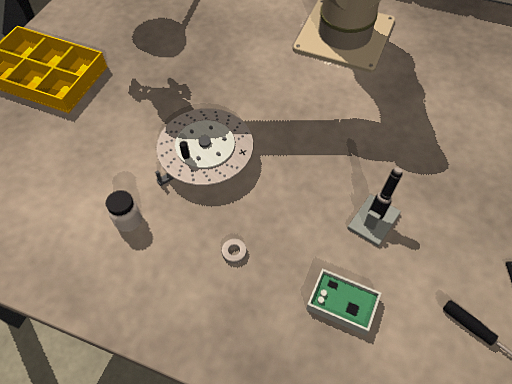

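View pics/a_side.png

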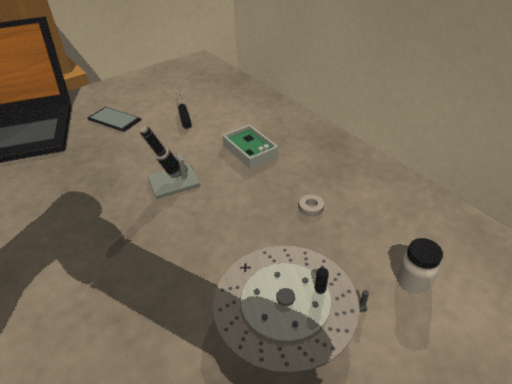

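View pics/a_wrist.png

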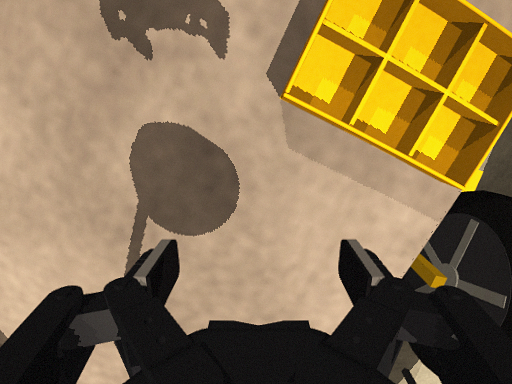

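The scene and side views both show the disc, knob, post, cross and the probe in its stand. I'll enlarge them.

```bash
python3 - <<'E'
import cv2
def crop(src,x,y,w,h,f,out):
    im=cv2.imread(src)[y:y+h,x:x+w]; cv2.imwrite(out,cv2.resize(im,None,fx=f,fy=f,interpolation=cv2.INTER_CUBIC))
crop('pics/a_scene.png',145,95,130,100,6,'pics/c1.png')
crop('pics/a_side.png',205,235,175,140,4.5,'pics/c2.png')
crop('pics/a_scene.png',335,155,80,90,6,'pics/c3.png')
crop('pics/a_side.png',130,115,80,90,6,'pics/c4.png')
E
```

```text
(no output)
```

View pics/c1.png

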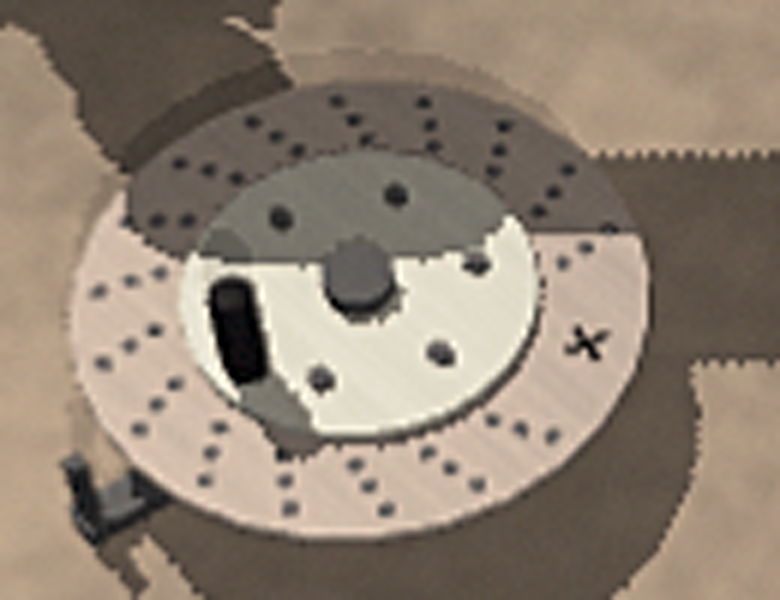

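View pics/c2.png

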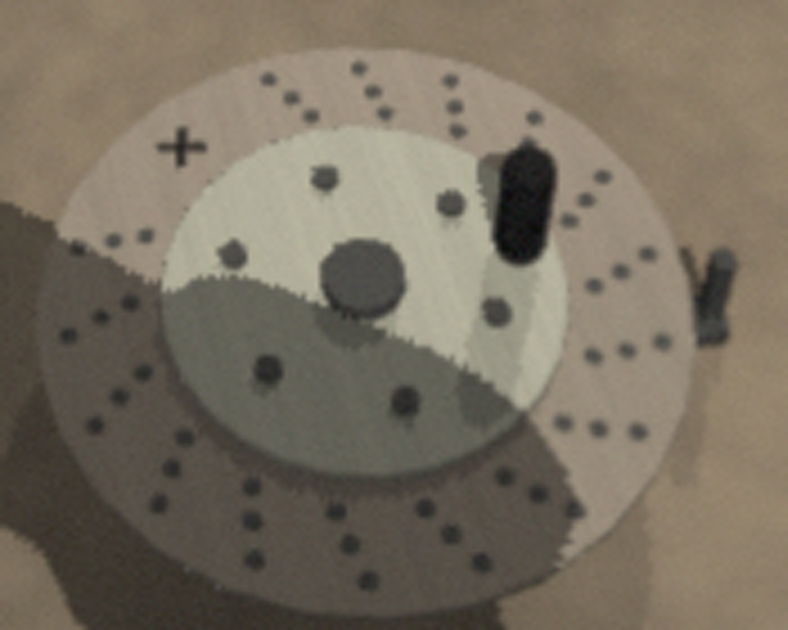

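View pics/c3.png

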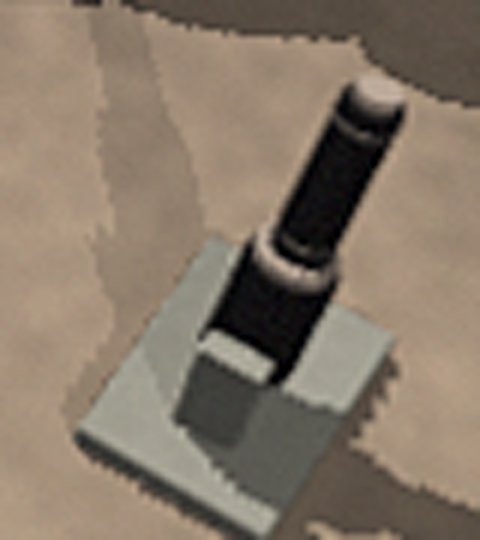

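View pics/c4.png

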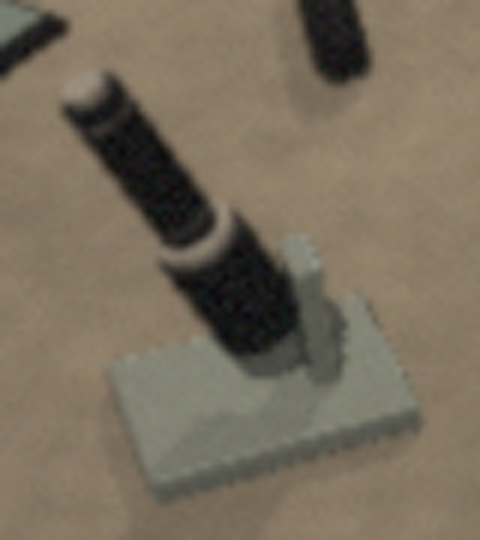

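```bash
cat > h.py <<'E'
import numpy as np,cv2
def ray(ci,u,v):
    K=np.array([[ci['fx'],0,ci['cx']],[0,ci['fy'],ci['cy']],[0,0,1]])
    p=cv2.undistortPoints(np.array([[[u,v]]],float),K,np.array([ci['k1'],0,0,0.]))[0,0]
    T=np.array(ci['cam_to_world']); d=T[:3,:3]@[p[0],-p[1],-1]; return T[:3,3],d/np.linalg.norm(d)
def atz(ci,u,v,z):
    o,d=ray(ci,u,v); return o+d*(z-o[2])/d[2]
def tri(*rs):
    A=sum(np.eye(3)-np.outer(d,d) for o,d in rs); b=sum((np.eye(3)-np.outer(d,d))@o for o,d in rs)
    p=np.linalg.solve(A,b); return p,[np.linalg.norm((np.eye(3)-np.outer(d,d))@(p-o))*1e3 for o,d in rs]
def proj(ci,P):
    T=np.array(ci['cam_to_world']); c=T[:3,:3].T@(np.array(P)-T[:3,3]); x,y=c[0]/-c[2],-c[1]/-c[2]; k=1+ci['k1']*(x*x+y*y)
    return np.array([ci['cx']+ci['fx']*x*k,ci['cy']+ci['fy']*y*k])
E
python3 - <<'E'
from plant import env
from h import *
S=env.camera_info('scene');D=env.camera_info('side')
np.set_printoptions(precision=4,suppress=True)
def s1(x,y):return (145+x/6-.5+.083,95+y/6-.42)
def s2(x,y):return (205+x/4.5-.4,235+y/4.5-.4)
pts={'nut':((358,268),(363,268),.060),'knob':((235,288),(527,165),.099),'cross':((587,343),(182,147),.047),'post':((73,462),(722,256),.045)}
for n,(a,b,z) in pts.items():
    a=s1(*a);b=s2(*b);print(n,atz(S,*a,z),atz(D,*b,z),*tri(ray(S,*a),ray(D,*b)))
def s3(x,y):return (335+x/6-.42,155+y/6-.42)
def s4(x,y):return (130+x/6-.42,115+y/6-.42)
for n,a,b in [('button',(382,90),(86,86)),('collar',(297,262),(200,238))]:
    print(n,*tri(ray(S,*s3(*a)),ray(D,*s4(*b))))
# foot corners at z=.012
for n,c,f,ci,l in [('S',None,s3,S,[(218,237),(392,340),(268,533),(80,435)]),('D',None,s4,D,[(112,368),(158,490),(420,412),(358,296)])]:
    P=np.array([atz(ci,*f(*q),.012) for q in l]);print(n,P.tolist(),P.mean(0))
E
```

```text
nut [ 0.5288 -0.1769  0.06  ] [ 0.5323 -0.1753  0.06  ] [ 0.5309 -0.1762  0.0625] [np.float64(0.49825123808140853), np.float64(0.49825123808140304)]
knob [ 0.5804 -0.196   0.099 ] [ 0.5809 -0.1977  0.099 ] [ 0.5806 -0.1969  0.0986] [np.float64(0.8333383041531639), np.float64(0.833338304153274)]
cross [ 0.5198 -0.0877  0.047 ] [ 0.5199 -0.0889  0.047 ] [ 0.5199 -0.0882  0.0465] [np.float64(0.46052807238374827), np.float64(0.4605280723836874)]
post [ 0.6392 -0.2404  0.045 ] [ 0.6382 -0.2402  0.045 ] [ 0.6387 -0.2403  0.0446] [np.float64(0.36035057102171403), np.float64(0.36035057102168505)]
button [0.5182 0.2405 0.1488] [np.float64(1.2533493060278695), np.float64(1.253349306027918)]
collar [0.5431 0.2355 0.079 ] [np.float64(0.6520470799377854), np.float64(0.6520470799379031)]
S [[0.4967605583037863, 0.2098064403669863, 0.01200000000000001], [0.5159185097684081, 0.27876110574083957, 0.01200000000000001], [0.6076785636615415, 0.2572338582799455, 0.01200000000000001], [0.5952310460605599, 0.18655443970745242, 0.01200000000000001]] [0.5539 0.2331 0.012 ]
D [[0.512921099866606, 0.27332476517601995, 0.01200000000000001], [0.4958693382869872, 0.20057502979634262, 0.01200000000000001], [0.5894601343940342, 0.1792816195317269, 0.01200000000000001], [0.6063680558683978, 0.2537318681146317, 0.01200000000000001]] [0.5512 0.2267 0.012 ]
```

```bash
python3 - <<'E'
from plant import env
from h import *
from scipy.optimize import least_squares
S=env.camera_info('scene');D=env.camera_info('side')
np.set_printoptions(precision=4,suppress=True)
def s1(x,y):return np.array((145+x/6-.42,95+y/6-.42))
def s2(x,y):return np.array((205+x/4.5-.4,235+y/4.5-.4))
def model(p):
    x,y,a,q=p
    P={'nut':(x,y,.06),'knob':(x+.055*np.cos(a+q),y+.055*np.sin(a+q),.099),'cross':(x+.089*np.cos(a+q+2.1),y+.089*np.sin(a+q+2.1),.047),'post':(x+.125*np.cos(a),y+.125*np.sin(a),.045)}
    return P
obs={'nut':((358,268),(363,268)),'knob':((235,288),(527,165)),'cross':((587,343),(182,147)),'post':((73,462),(722,256))}
# rim extremes: left/right/top/bottom in each crop
th=np.linspace(0,2*np.pi,721)
def rim(ci,p):
    U=np.array([proj(ci,(p[0]+.11*np.cos(t),p[1]+.11*np.sin(t),.047)) for t in th]);return np.array([U[:,0].min(),U[:,0].max(),U[:,1].min(),U[:,1].max()])
rs=np.array([s1(70,0)[0],s1(650,0)[0],s1(0,80)[1],s1(0,535)[1]]);rd=np.array([s2(38,0)[0],s2(693,0)[0],s2(0,48)[1],s2(0,613)[1]])
def f(p):
    P=model(p[:4]);r=[]
    for n,(a,b) in obs.items():
        r+=list(proj(S,P[n])-s1(*a)-p[4:6])+list(proj(D,P[n])-s2(*b)-p[6:8])
    r+=list(rim(S,p)-rs-np.repeat(p[4:6],2))+list(rim(D,p)-rd-np.repeat(p[6:8],2))
    return np.array(r+list(p[4:8]*1))
r=least_squares(f,[.53,-.176,-.53,.13,0,0,0,0]);print(r.x);print(r.fun.round(2))
P=model(r.x[:4]);print(P); P0=model([*r.x[:3],0]);print('final cross',P0['cross'],'knob',P0['knob'])
E
```

```text
[ 0.5318 -0.1753 -0.5399  0.139   0.003   0.3598 -0.1976 -0.4588]
[ 0.07  0.8  -0.07  0.65 -0.76  0.23  0.51 -0.49  0.17 -0.1  -0.23 -0.39
  0.38 -0.3   0.23 -0.09 -0.25  0.4  -0.62  0.34 -1.01  0.37 -0.72  0.58
  0.    0.36 -0.2  -0.46]
{'nut': (np.float64(0.5317799914672302), np.float64(-0.1753134236465734), 0.06), 'knob': (np.float64(0.5824200210856254), np.float64(-0.1967747237061703), 0.099), 'cross': (np.float64(0.5203882722901242), np.float64(-0.0870454864655678), 0.047), 'post': (np.float64(0.6390000044813752), np.float64(-0.23956969812032872), 0.045)}
final cross (np.float64(0.5327319440727252), np.float64(-0.08631851488075191), 0.047) knob (np.float64(0.578956797193454), np.float64(-0.20358618441502574), 0.099)
```

arm_command:
  targets:
    - [8.5,[0,0,0],-8.1]
    - [8.5,[0,0,0],-8.1]
    - [8.5,[0,0,0],-8.1]
    - [8.5,[0,0,0],-8.1]
    - [8.5,[0,0,0],-8.1]

```text
time: 0.65
tcp_pos: [0.2666, -0.5652, 0.3036]
tcp_rot: [-0.0, 0.978, -0.207, -0.0]
force: [0.3, 0.0, 1.1]
grip_width: 0.0851
```

arm_command:
  targets:
    - [8.5,[0,0,0],-8.1]
    - [8.5,[0,0,0],-8.1]
    - [8.5,[0,0,0],-8.0]
    - [8.5,[3,-3.5,0],0]
    - [8.5,[3,-3.5,0],0]

```text
time: 1.15
tcp_pos: [0.3263, -0.4951, 0.3033]
tcp_rot: [-0.0, 1.0, -0.002, -0.0]
force: [1.9, -0.1, 0.3]
grip_width: 0.0852
```

arm_command:
  targets:
    - [8.5,[3,-3.5,0],0]
    - [8.5,[3,-3.5,0],0]
    - [8.5,[3,-3.5,0],0]
    - [8.5,[3,-3.5,0],0]
    - [8.5,[3,-3.5,0],0]

```text
time: 1.65
tcp_pos: [0.4777, -0.3188, 0.3039]
tcp_rot: [0.0, 1.0, -0.0, -0.0]
force: [0.8, -1.1, -0.3]
grip_width: 0.0844
```

arm_command:
  targets:
    - [8.5,[3,-3.5,0],0]
    - [8.5,[3,-3.5,0],0]
    - [8.5,[3,-3.5,0],0]
    - [8.5,[0,0,0],0]
    - [8.5,[0,0,0],0]

```text
time: 2.15
tcp_pos: [0.5675, -0.2142, 0.3035]
tcp_rot: [-0.0, 1.0, 0.001, -0.0]
force: [-0.5, -0.9, 0.3]
grip_width: 0.0847
```

arm_command:
  targets:
    - [8.5,[1.4,-1.7,4],0]
    - [8.5,[0,0,3],0]
    - [8.5,[0,0,0],0]

```text
time: 2.45
tcp_pos: [0.5785, -0.1992, 0.2296]
tcp_rot: [-0.001, 1.0, -0.001, -0.004]
force: [0.2, -0.3, -0.7]
grip_width: 0.0848
```

```bash
python3 - <<'E'
from plant import env
from h import *
np.set_printoptions(precision=4,suppress=True)
W=env.camera_info('wrist');s=env.sense();print(s['tcp_pos'],s['q'])
im=env.read_camera('wrist')[:,:,::-1]
cv2.imwrite('pics/w1.png',cv2.resize(im,None,fx=1.5,fy=1.5,interpolation=cv2.INTER_CUBIC))
import pickle;pickle.dump(W,open('w1.pkl','wb'))
for n,P in dict(knob=(.5824,-.1968,.099),cross=(.5204,-.087,.047),nut=(.5318,-.1753,.06),post=(.639,-.2396,.045)).items(): print(n,proj(W,P)*1.5)
E
```

```text
[ 0.5785 -0.1992  0.2296] [ 0.6304  0.3985 -0.4744  1.5669  0.1888  1.2295  0.1212]
knob [396.4887 311.5589]
cross [287.7457 100.4904]
nut [310.6538 255.7462]
post [479.1239 345.0847]
```

View pics/w1.png

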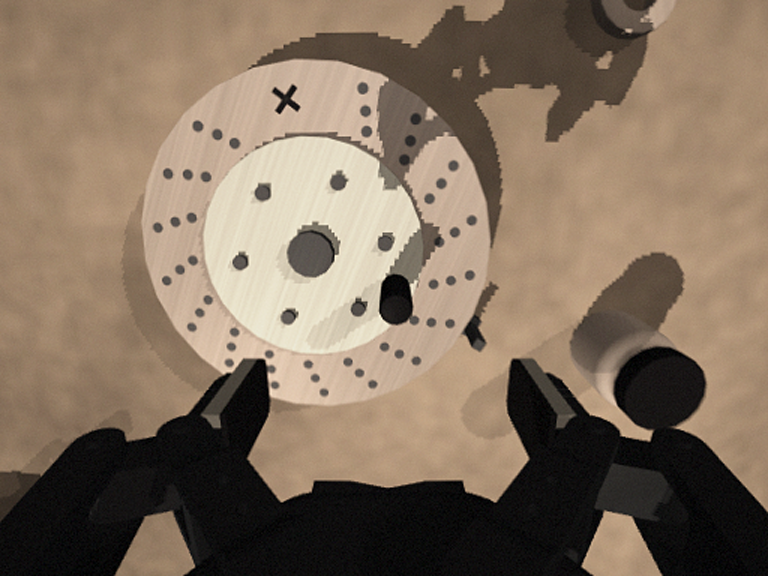

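The wrist view agrees with the model: knob at (396,310), cross (286,99) and nut (311,253), all within about 2 px of prediction. Next I go down over the knob.

arm_command:
  targets:
    - [8.5,[0.4,-0.2,3],0]
    - [6,[0,0,3],0]
    - [5,[0,0,3],0]
    - [4,[0,0,0],0]
    - [4,[0,0,0],0]

```text
time: 3.0
tcp_pos: [0.5855, -0.1977, 0.146]
tcp_rot: [0.0, 1.0, -0.001, 0.001]
force: [0.1, 0.2, 0.8]
grip_width: 0.0399
```

```bash
python3 - <<'E'
from plant import env
from h import *
np.set_printoptions(precision=4,suppress=True)
s=env.sense();print(s['tcp_pos'],s['tcp_rot'],s['grip_width'])
im=env.read_camera('wrist')[:,:,::-1]
cv2.imwrite('pics/w2.png',im)
E
```

```text
[ 0.5855 -0.1977  0.146 ] [ 0.0005  1.     -0.0011  0.0007] 0.039949397445706775
```

View pics/w2.png

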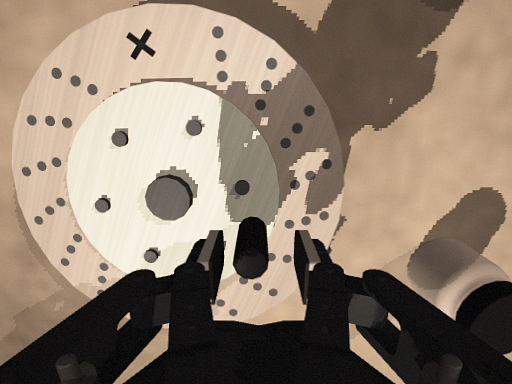

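arm_command:
  targets:
    - [4,[-0.3,0,0.6],0]
    - [2.5,[0,0,0],0]
    - [1.2,[0,0,0],0]
    - [1.2,[0,0,0],0]
    - [1.2,[0,0,0],0]

```text
time: 3.55
tcp_pos: [0.5817, -0.1965, 0.1388]
tcp_rot: [0.0, 1.0, -0.0, -0.0]
force: [-5.6, 1.6, 6.0]
grip_width: 0.0168
```

```bash
python3 - <<'E'
import numpy as np
a=-0.401-np.linspace(0,2*np.pi+.139,26)
P=5.5*np.c_[np.cos(a),-np.sin(a)]
P=np.round(P,1); print(np.round(np.diff(P,axis=0),1).tolist()); print(P[-1]-P[0])
E
```

```text
[[-0.7, 1.3], [-1.0, 1.0], [-1.3, 0.7], [-1.3, 0.3], [-1.4, 0.1], [-1.4, -0.4], [-1.2, -0.7], [-1.1, -0.9], [-0.7, -1.2], [-0.4, -1.4], [-0.1, -1.4], [0.3, -1.3], [0.7, -1.3], [0.9, -1.1], [1.2, -0.7], [1.3, -0.5], [1.4, -0.1], [1.4, 0.3], [1.3, 0.6], [1.0, 0.9], [0.9, 1.1], [0.5, 1.3], [0.1, 1.4], [-0.2, 1.4], [-0.6, 1.3]]
[-0.4  0.7]
```

arm_command:
  targets:
    - [1.2,[-0.7,1.3,0],0]
    - [1.2,[-1.0,1.0,0],0]
    - [1.2,[-1.3,0.7,0],0]
    - [1.2,[0,0,0],0]

```text
time: 3.95
tcp_pos: [0.5504, -0.2271, 0.1389]
tcp_rot: [-0.0, 1.0, -0.001, -0.0]
force: [-2.6, 3.6, 4.8]
grip_width: 0.0164
```

```bash
cat > st.py <<'E'
from plant import env
from h import *
np.set_printoptions(precision=4,suppress=True)
s=env.sense();d=s['tcp_pos'][:2]-np.array([.5318,-.1753]);print(s['time'],s['tcp_pos'],s['force'],s['grip_width'],'r',np.linalg.norm(d),'az',np.arctan2(d[1],d[0]))
E
python3 st.py
```

```text
3.95 [ 0.5504 -0.2271  0.1389] [-2.6088  3.5831  4.7666] 0.01644937439523419 r 0.055028816792638005 az -1.2254303742199855
```

arm_command:
  targets:
    - [1.2,[-1.3,0.3,0],0]
    - [1.2,[-1.4,0.1,0],0]
    - [1.2,[-1.4,-0.4,0],0]
    - [1.2,[-1.2,-0.7,0],0]
    - [1.2,[-1.1,-0.9,0],0]

```text
time: 4.45
tcp_pos: [0.4881, -0.2109, 0.1389]
tcp_rot: [0.001, 1.0, -0.001, 0.001]
force: [8.0, 4.9, 0.8]
grip_width: 0.0162
```

arm_command:
  targets:
    - [1.2,[-0.7,-1.2,0],0]
    - [1.2,[-0.4,-1.4,0],0]
    - [1.2,[-0.1,-1.4,0],0]
    - [1.2,[0.3,-1.3,0],0]
    - [1.2,[0,0,0],0]

```text
time: 4.95
tcp_pos: [0.4796, -0.1552, 0.1388]
tcp_rot: [-0.0, 1.0, 0.001, 0.001]
force: [-1.9, 2.2, 10.4]
grip_width: 0.0166
```

```bash
python3 st.py; python3 -c "
from plant import env
import cv2
cv2.imwrite('pics/t1.png',env.read_camera('side')[:,:,::-1])"
```

```text
4.95 [ 0.4796 -0.1552  0.1388] [-1.878   2.2495 10.4315] 0.016563799564291746 r 0.055982706723219755 az 2.773440543756001
```

View pics/t1.png

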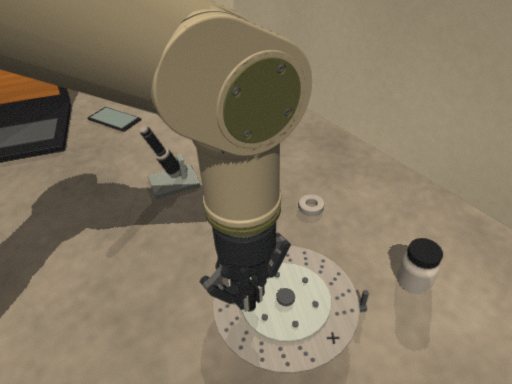

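The side view shows the disc following the gripper, with the cross now at (333,338). I carry on round.

arm_command:
  targets:
    - [1.2,[0.7,-1.3,0],0]
    - [1.2,[0.9,-1.1,0],0]
    - [1.2,[1.2,-0.7,0],0]
    - [1.2,[1.3,-0.5,0],0]
    - [1.2,[1.4,-0.1,0],0]

```text
time: 5.5
tcp_pos: [0.5346, -0.1205, 0.1388]
tcp_rot: [0.001, 1.0, -0.0, 0.0]
force: [-1.4, -5.4, 9.0]
grip_width: 0.0163
```

arm_command:
  targets:
    - [1.2,[1.4,0.3,0],0]
    - [1.2,[1.3,0.6,0],0]
    - [1.2,[1.0,0.9,0],0]
    - [1.2,[0.9,1.1,0],0]
    - [1.2,[0,0,0],0]

```text
time: 6.0
tcp_pos: [0.5807, -0.1525, 0.1388]
tcp_rot: [0.001, 1.0, -0.002, 0.001]
force: [-3.6, -2.0, 10.2]
grip_width: 0.016
```

arm_command:
  targets:
    - [1.2,[0.5,1.3,0],0]
    - [1.2,[0.1,1.4,0],0]
    - [1.2,[-0.2,1.4,0],0]
    - [1.2,[-0.6,1.3,0],0]
    - [1.2,[0,0,0],0]

```text
time: 6.5
tcp_pos: [0.5767, -0.2059, 0.1388]
tcp_rot: [0.001, 1.0, -0.002, -0.001]
force: [-3.7, 0.6, 9.9]
grip_width: 0.0165
```

```bash
python3 st.py; python3 - <<'E'
from plant import env
from h import *
for n in ['side','wrist','scene']:
    cv2.imwrite(f'pics/t2{n}.png',env.read_camera(n)[:,:,::-1])
E
```

```text
6.5 [ 0.5767 -0.2059  0.1388] [-3.6875  0.5906  9.8594] 0.01648199753235347 r 0.0543358016628594 az -0.5979955227740906
```

View pics/t2wrist.png

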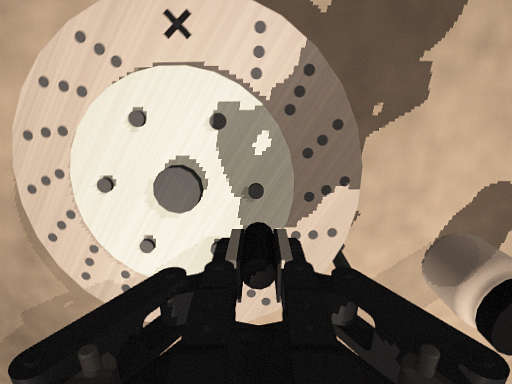

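View pics/t2side.png

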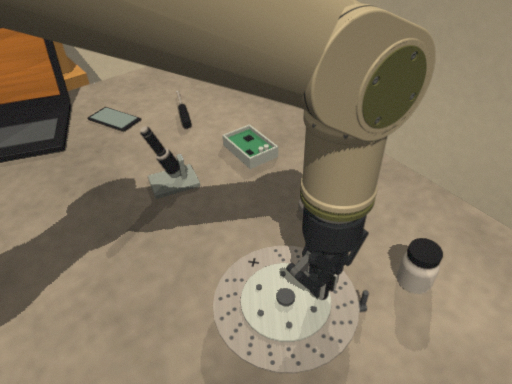

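```bash
python3 - <<'E'
from plant import env
from h import *
np.set_printoptions(precision=4,suppress=True)
W=env.camera_info('wrist');D=env.camera_info('side')
c=atz(W,178,23,.047);n=atz(W,177.5,188,.06);print('cross',c,'nut',n, 'az-2.1',np.arctan2(*(c-n)[1::-1])-2.1, np.arctan2(c[1]+.1753,c[0]-.5318)-2.1)
print(atz(D,254,262,.047))
im=cv2.imread('pics/t2side.png')[240:375,205:380];cv2.imwrite('pics/t2c.png',cv2.resize(im,None,fx=4.5,fy=4.5,interpolation=cv2.INTER_CUBIC))
E
```

```text
cross [ 0.5353 -0.0838  0.047 ] nut [ 0.5323 -0.1717  0.06  ] az-2.1 -0.5633901866957627 -0.5675052067746513
[ 0.5378 -0.0892  0.047 ]
```

View pics/t2c.png

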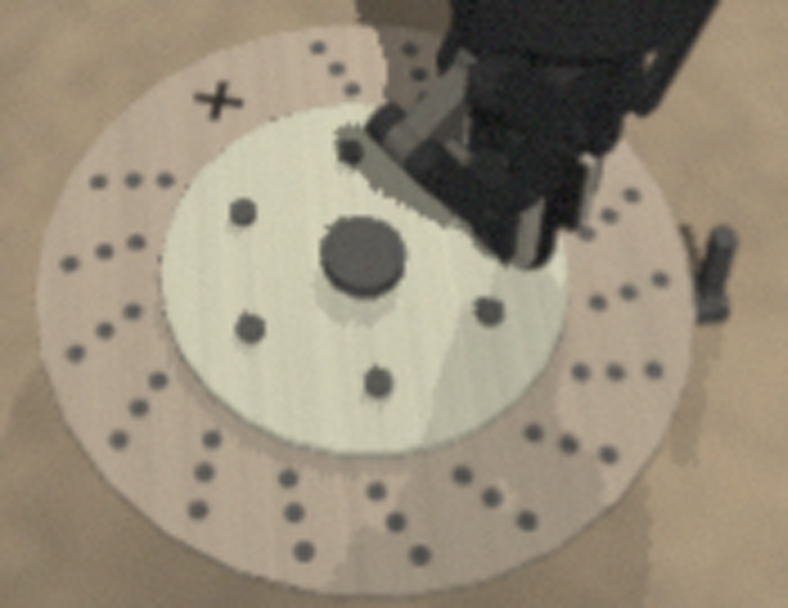

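arm_command:
  targets:
    - [1.2,[0.1,-0.2,0],0]
    - [1.2,[0,0,0],0]
    - [1.2,[0,0,0],0]

```text
time: 6.95
tcp_pos: [0.5791, -0.2015, 0.1388]
tcp_rot: [0.0, 1.0, -0.0, 0.0]
force: [-1.3, 0.5, 8.3]
grip_width: 0.0165
```

```bash
python3 st.py; python3 - <<'E'
from plant import env
from h import *
np.set_printoptions(precision=4,suppress=True)
W=env.camera_info('wrist')
im=env.read_camera('wrist')[:,:,::-1]
cv2.imwrite('pics/t3.png',cv2.resize(im[0:230,100:330],None,fx=2.5,fy=2.5,interpolation=cv2.INTER_CUBIC))
im=env.read_camera('side')[:,:,::-1]
cv2.imwrite('pics/t3s.png',cv2.resize(im[240:375,205:380],None,fx=4.5,fy=4.5,interpolation=cv2.INTER_CUBIC))
E
```

```text
6.95 [ 0.5791 -0.2015  0.1388] [-1.271   0.517   8.3101] 0.016486999625326425 r 0.054093285718593405 az -0.5052192566438559
```

View pics/t3.png

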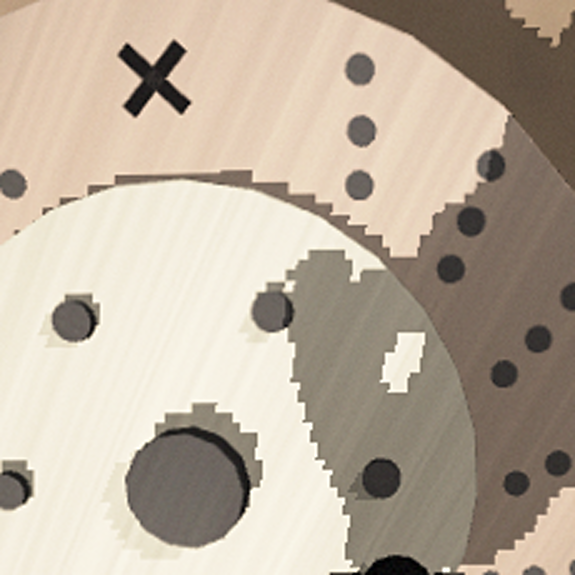

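View pics/t3s.png

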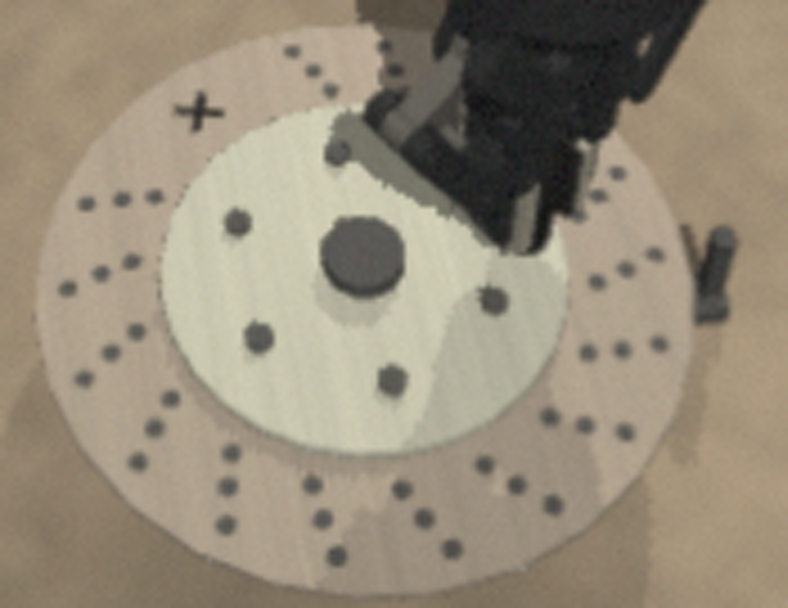

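```bash
python3 - <<'E'
from plant import env
from h import *
np.set_printoptions(precision=4,suppress=True)
W=env.camera_info('wrist');D=env.camera_info('side')
c=atz(W,161.4,30.9,.047);n=atz(W,174.9,194.4,.06);print('cross',c,'nut',n, 'az-2.1',np.arctan2(*(c-n)[1::-1])-2.1, np.arctan2(c[1]+.1753,c[0]-.5318)-2.1)
for (x,y) in [(218,100),(198,111),(182,125)]:
  c=atz(D,205+x/4.5-.4,240+y/4.5-.4,.047);print(c,np.arctan2(c[1]+.1765,c[0]-.5318)-2.1)
p=atz(D,205+722/4.5-.4,240+234/4.5-.4,.045);print('post',p,np.arctan2(p[1]+.1765,p[0]-.5318))
n=atz(D,205+363/4.5-.4,240+246/4.5-.4,.060);print('nut',n)
E
```

```text
cross [ 0.5273 -0.0851  0.047 ] nut [ 0.5318 -0.1731  0.06  ] az-2.1 -0.47807229623687353 -0.4798313270243748
[ 0.5368 -0.088   0.047 ] -0.5855766999050818
[ 0.5281 -0.0875  0.047 ] -0.4874100198822304
[ 0.5198 -0.0891  0.047 ] -0.3927600499945698
post [ 0.6381 -0.2404  0.045 ] -0.541084693692204
nut [ 0.5322 -0.1755  0.06  ]
```

arm_command:
  targets:
    - [1.2,[-0.15,0.25,0],0]
    - [1.2,[0,0,0],0]
    - [1.2,[0,0,0],0]
    - [1.2,[0,0,0],0]

```text
time: 7.45
tcp_pos: [0.5776, -0.2042, 0.1388]
tcp_rot: [0.0, 1.0, -0.001, 0.0]
force: [-0.5, 1.1, 7.6]
grip_width: 0.0164
```

```bash
python3 st.py
```

```text
7.45 [ 0.5776 -0.2042  0.1388] [-0.5447  1.1498  7.5595] 0.01639259769327325 r 0.054134463549721436 az -0.5625708661068007
```

arm_command:
  targets:
    - [3.5,[0,0,0],0]
    - [4,[0,0,0],0]
    - [4,[0,0,-4],0]
    - [4,[0,0,-5],0]
    - [5,[0,0,-3],0]

```text
time: 7.95
tcp_pos: [0.5779, -0.2039, 0.2612]
tcp_rot: [0.0, 1.0, -0.0, 0.001]
force: [1.5, -0.5, 0.3]
grip_width: 0.0501
```

```bash
python3 st.py; python3 - <<'E'
from plant import env
from h import *
import pickle
pickle.dump(env.camera_info('wrist'),open('w4.pkl','wb'))
im=env.read_camera('wrist')[:,:,::-1]
cv2.imwrite('pics/w4.png',cv2.resize(im,None,fx=1.5,fy=1.5,interpolation=cv2.INTER_CUBIC))
E
```

```text
7.95 [ 0.5779 -0.2039  0.2612] [ 1.5456 -0.4816  0.3331] 0.05008933045483516 r 0.054252804046763387 az -0.5558788940898766
```

View pics/w4.png

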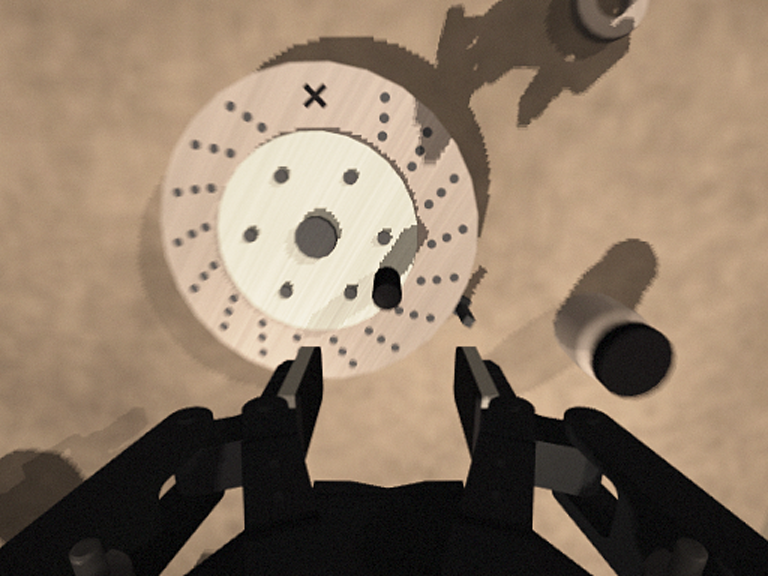

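```bash
python3 - <<'E'
from h import *
import pickle
np.set_printoptions(precision=4,suppress=True)
W=pickle.load(open('w4.pkl','rb'))
g=lambda x,y,z:atz(W,x/1.5-.17,y/1.5-.17,z)
n=g(316,236,.06);c=g(315,96,.047);k=g(387,294,.099);p=g(467,319,.045)
for q in(c,k,p):print(q,np.linalg.norm((q-n)[:2]),np.arctan2(*(q-n)[1::-1]))
print(n)
E
```

```text
[ 0.5321 -0.0848  0.047 ] 0.08852182769651554 1.5586749145235326
[ 0.5781 -0.2018  0.099 ] 0.054939498536310895 -0.544065299967819
[ 0.6375 -0.2377  0.045 ] 0.12442937292732009 -0.5440295823526732
[ 0.5311 -0.1733  0.06  ]
```

The knob is back at the post: knob azimuth −0.544, post −0.544, and the cross implies −0.541. Next is the probe.

arm_command:
  targets:
    - [6,[-0.5,-4.9,0],0]
    - [6,[-0.5,-4.9,0],0]
    - [6,[-0.5,-4.9,0],0]
    - [6,[-0.5,-4.9,0],0]
    - [6,[-0.5,-4.9,0],0]

```text
time: 8.5
tcp_pos: [0.5518, 0.0427, 0.2575]
tcp_rot: [0.0, 1.0, -0.001, -0.0]
force: [1.4, 1.0, 0.1]
grip_width: 0.0601
```

arm_command:
  targets:
    - [6,[-0.5,-4.9,0],0]
    - [6,[-0.5,-4.9,0],0]
    - [6,[-0.5,-4.9,0],0]
    - [6,[-0.5,-4.9,0],0]
    - [6,[0,0,0],0]

```text
time: 9.0
tcp_pos: [0.5295, 0.2449, 0.2577]
tcp_rot: [-0.002, 1.0, 0.005, -0.001]
force: [-0.6, -0.1, 0.4]
grip_width: 0.0603
```

arm_command:
  targets:
    - [6,[0,0,0],-8.5]
    - [6,[0,0,0],-8.5]
    - [6,[0,0,0],-8.5]
    - [6,[0,0,0],-8.5]
    - [6,[0,0,0],-8.5]

```text
time: 9.5
tcp_pos: [0.5326, 0.2368, 0.2572]
tcp_rot: [0.0, 0.931, 0.365, -0.0]
force: [-0.2, 0.2, -0.5]
grip_width: 0.0599
```

arm_command:
  targets:
    - [6,[0,0,0],-8.5]
    - [6,[0,0,0],-8.5]
    - [6,[0,0,0],-8.5]
    - [6,[0,0,0],-8.5]
    - [6,[0,0,0],-0.5]

```text
time: 10.0
tcp_pos: [0.5326, 0.2367, 0.2572]
tcp_rot: [-0.0, 0.782, 0.623, -0.0]
force: [-0.0, 0.6, 0.4]
grip_width: 0.0597
```

```bash
python3 st.py; python3 - <<'E'
from plant import env
from h import *
import pickle
print(env.sense()['q'],env.sense()['tcp_rot'])
W=env.camera_info('wrist')
pickle.dump(W,open('w5.pkl','wb'))
im=env.read_camera('wrist')[:,:,::-1]
cv2.imwrite('pics/w5.png',cv2.resize(im,None,fx=1.5,fy=1.5,interpolation=cv2.INTER_CUBIC))
for P in [(.5182,.2405,.1498),(.5431,.2355,.081)]: print(proj(W,P)*1.5)
E
```

```text
10.0 [0.5326 0.2367 0.2572] [-0.0278  0.5992  0.4313] 0.05966037154194467 r 0.4119929254686855 az 1.5688012840012497
[ 0.2532428   0.42621288 -0.94989824  1.60047873  0.35590172  1.30101496
  0.59483228] [-2.38504461e-04  7.82070096e-01  6.23190230e-01 -4.93867910e-04]
[386.48176433 299.8949759 ]
[387.83990732 304.93971318]
```

View pics/w5.png

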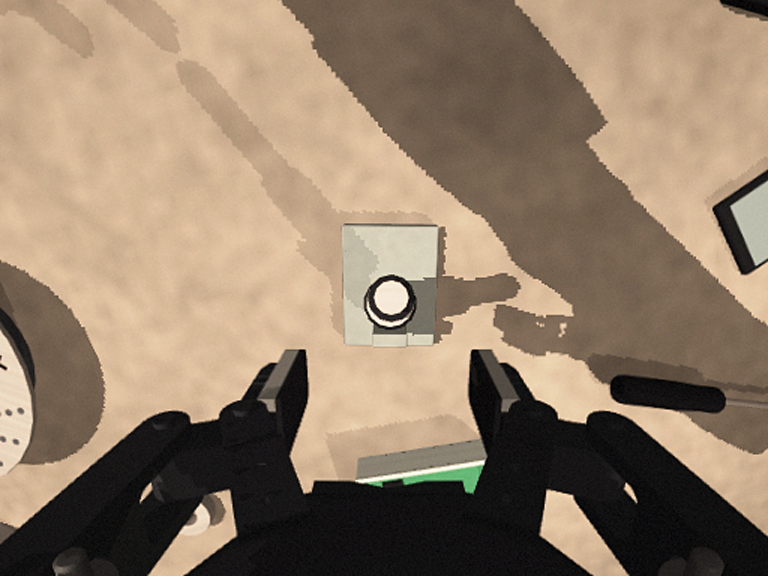

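arm_command:
  targets:
    - [6,[0.2,-0.3,2],0]
    - [6,[0,0,3],0]
    - [5,[0,0,3],0]
    - [4,[0,0,0.6],0]
    - [4,[0,0,0],0]

```text
time: 10.55
tcp_pos: [0.5299, 0.2395, 0.1714]
tcp_rot: [-0.0, 0.784, 0.621, -0.001]
force: [-0.8, 0.2, 0.2]
grip_width: 0.0398
```

```bash
python3 st.py; python3 - <<'E'
from plant import env
from h import *
im=env.read_camera('wrist')[:,:,::-1]
cv2.imwrite('pics/w6.png',im)
im=env.read_camera('side')[:,:,::-1]
cv2.imwrite('pics/w6s.png',cv2.resize(im[60:220,80:260],None,fx=4,fy=4,interpolation=cv2.INTER_CUBIC))
E
```

```text
10.55 [0.5299 0.2395 0.1714] [-0.7578  0.2287  0.2463] 0.03984537694055629 r 0.4148103856010947 az 1.5752626423586165
```

View pics/w6.png

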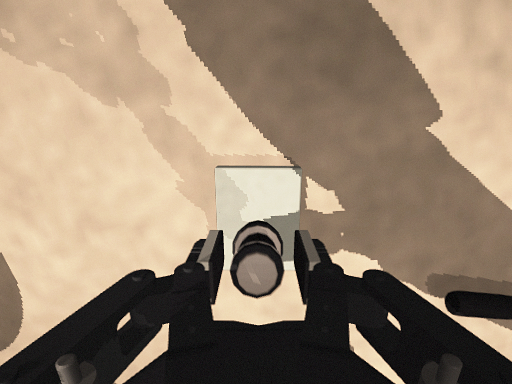

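View pics/w6s.png

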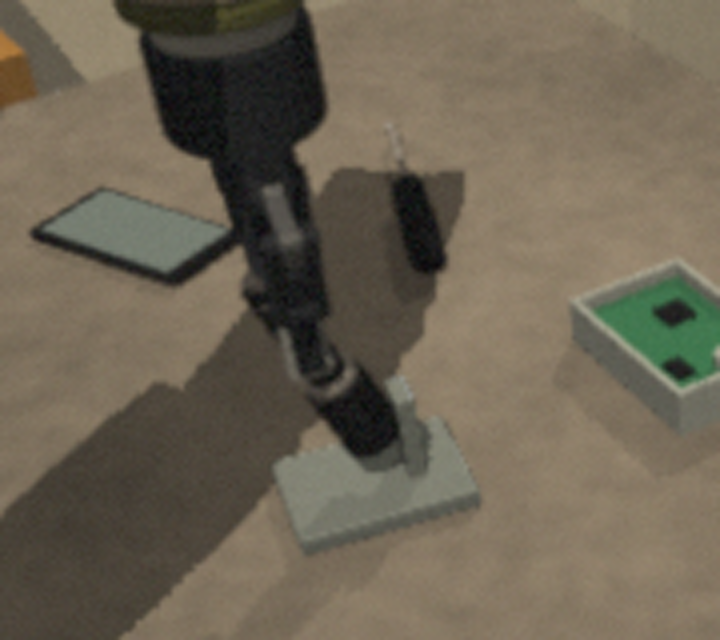

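The probe sits midway between the pads: button at (257,272), pads centred near 257. Closing.

arm_command:
  targets:
    - [3,[0,0,0],0]
    - [1.5,[0,0,0],0]
    - [1.5,[0,0,0],0]
    - [1.5,[0,0,0],0]
    - [1.5,[0,0,0],0]

```text
time: 11.15
tcp_pos: [0.5308, 0.2399, 0.1733]
tcp_rot: [0.0, 0.783, 0.622, 0.001]
force: [-1.6, -1.2, 5.6]
grip_width: 0.0204
```

arm_command:
  targets:
    - [1.5,[0,-0.3,-0.85],0]
    - [1.5,[0,-0.3,-0.85],0]
    - [1.5,[0,-0.3,-0.85],0]
    - [1.5,[0,0,0],0]

```text
time: 11.55
tcp_pos: [0.5215, 0.2422, 0.1991]
tcp_rot: [0.001, 0.783, 0.622, 0.001]
force: [0.3, 0.3, -1.0]
grip_width: 0.0208
```

```bash
python3 st.py; python3 - <<'E'
from plant import env
from h import *
im=env.read_camera('side')[:,:,::-1]
cv2.imwrite('pics/w7s.png',cv2.resize(im[60:220,80:260],None,fx=4,fy=4,interpolation=cv2.INTER_CUBIC))
E
```

```text
11.55 [0.5215 0.2422 0.1991] [ 0.2651  0.282  -0.9672] 0.020828228064829757 r 0.41761842260010285 az 1.5953943678989881
```

View pics/w7s.png

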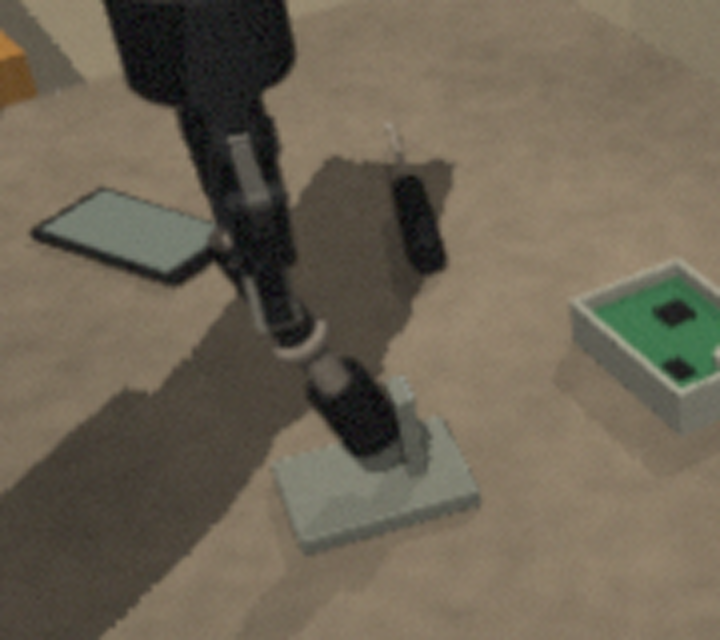

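arm_command:
  targets:
    - [1.5,[0,-0.35,-0.9],0]
    - [1.5,[0,0,0],0]
    - [1.5,[0,0.4,0],0]
    - [1.5,[0,0.4,0],0]

```text
time: 12.0
tcp_pos: [0.5244, 0.2409, 0.2057]
tcp_rot: [-0.001, 0.783, 0.623, -0.002]
force: [-3.8, 0.9, -0.5]
grip_width: 0.0206
```

```bash
python3 st.py
```

```text
12.0 [0.5244 0.2409 0.2057] [-3.8192  0.9087 -0.4969] 0.020582315322702865 r 0.4162829760555813 az 1.588488116683797
```

arm_command:
  targets:
    - [1.5,[0,0.4,0],0]
    - [1.5,[0,0.2,0],0]
    - [1.5,[0,0,0],0]

```text
time: 12.3
tcp_pos: [0.5301, 0.2395, 0.2052]
tcp_rot: [-0.001, 0.783, 0.623, -0.002]
force: [-8.9, 0.1, 0.9]
grip_width: 0.0207
```

```bash
python3 st.py; python3 - <<'E'
from plant import env
from h import *
im=env.read_camera('side')[:,:,::-1]
cv2.imwrite('pics/w8s.png',cv2.resize(im[60:220,80:260],None,fx=4,fy=4,interpolation=cv2.INTER_CUBIC))
E
```

```text
12.3 [0.5301 0.2395 0.2052] [-8.9425  0.1064  0.9301] 0.020702642924000144 r 0.4148052856792401 az 1.5749057224182834
```

View pics/w8s.png

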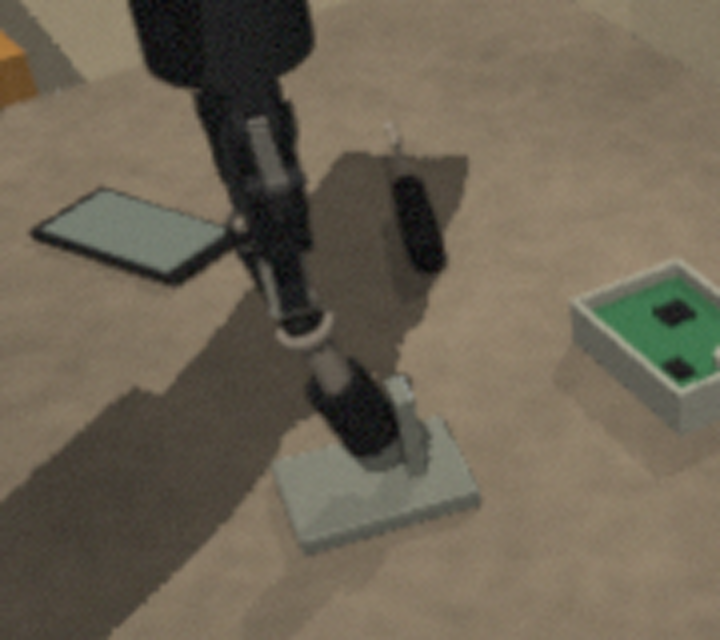

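arm_command:
  targets:
    - [1.5,[0,0.4,0],0]
    - [1.5,[0,0.4,0],0]
    - [1.5,[0,0.4,0],0]
    - [1.5,[0,0.2,0],0]
    - [1.5,[0,0,0],0]

```text
time: 12.85
tcp_pos: [0.5444, 0.2363, 0.2055]
tcp_rot: [-0.001, 0.783, 0.622, -0.002]
force: [-6.6, -0.6, 0.4]
grip_width: 0.0203
```

```bash
python3 st.py; python3 - <<'E'
from plant import env
from h import *
im=env.read_camera('side')[:,:,::-1]
cv2.imwrite('pics/w9s.png',cv2.resize(im[60:220,80:260],None,fx=4,fy=4,interpolation=cv2.INTER_CUBIC))
im=env.read_camera('scene')[:,:,::-1]
cv2.imwrite('pics/w9c.png',cv2.resize(im[100:260,300:460],None,fx=4,fy=4,interpolation=cv2.INTER_CUBIC))
E
```

```text
12.85 [0.5444 0.2363 0.2055] [-6.6327 -0.6082  0.4174] 0.020316621855744524 r 0.4118239398414208 az 1.540270518995081
```

View pics/w9s.png

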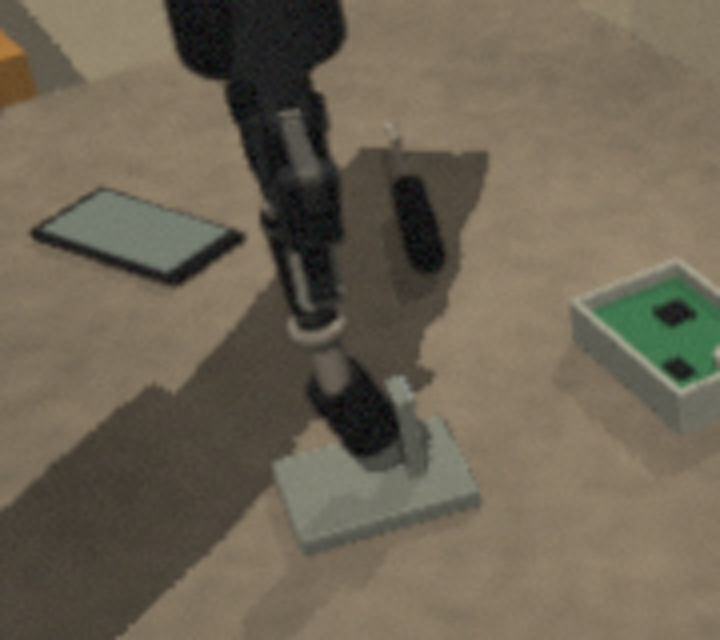

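View pics/w9c.png

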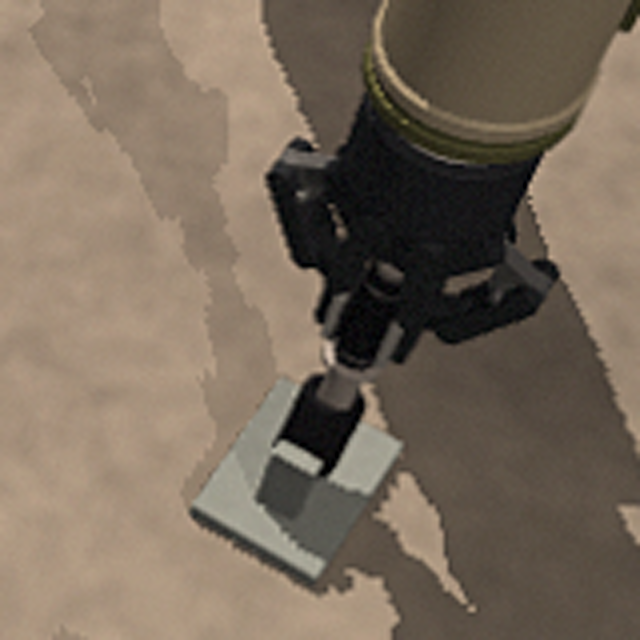

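Nearly upright now. I lift straight up and check its tilt in free air.

arm_command:
  targets:
    - [1.5,[0,0,-1.5],0]
    - [1.5,[0,0,-1.5],0]
    - [1.5,[0,0,-2.5],0]
    - [1.5,[0,0,-2.5],0]
    - [1.5,[0,0,0],0]

```text
time: 13.45
tcp_pos: [0.547, 0.2371, 0.2915]
tcp_rot: [0.001, 0.783, 0.622, 0.004]
force: [0.7, 0.9, -0.9]
grip_width: 0.0208
```

```bash
python3 st.py; python3 - <<'E'
from plant import env
from h import *
im=env.read_camera('side')[:,:,::-1]
cv2.imwrite('pics/x1s.png',cv2.resize(im[30:190,80:260],None,fx=4,fy=4,interpolation=cv2.INTER_CUBIC))
im=env.read_camera('scene')[:,:,::-1]
cv2.imwrite('pics/x1c.png',cv2.resize(im[90:250,300:460],None,fx=4,fy=4,interpolation=cv2.INTER_CUBIC))
s=env.sense();p=s['tcp_pos']
for n,o in [('side',(80,30)),('scene',(300,90))]:
    ci=env.camera_info(n)
    for dz in (.054-.035,.054,.054+.040,.054+.081,.054+.095): print(n,dz,(proj(ci,p-[0,0,dz])-o)*4+1.5)
E
```

```text
13.45 [0.547  0.2371 0.2915] [ 0.6563  0.9056 -0.9169] 0.020753542595374187 r 0.4126517248367384 az 1.5338730222183026
side 0.018999999999999996 [258.64144307 147.37597882]
side 0.054 [274.83831686 220.36426915]
side 0.094 [292.24710587 298.46303074]
side 0.135 [308.96728956 373.14019222]
side 0.149 [314.43303943 397.48263336]
scene 0.018999999999999996 [437.05543199 203.81328482]
scene 0.054 [415.44392926 254.50798126]
scene 0.094 [392.65826376 308.065056  ]
scene 0.135 [371.17206362 358.67063915]
scene 0.149 [364.22767702 375.04800664]
```

View pics/x1s.png

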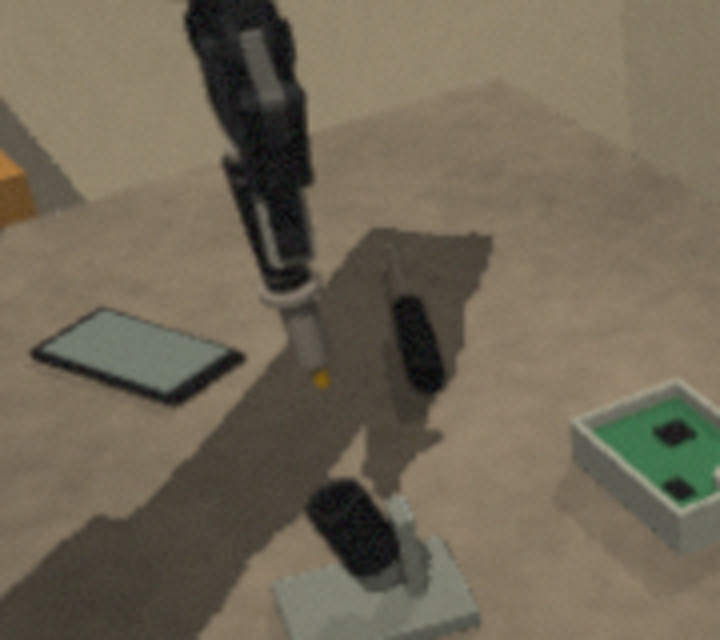

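View pics/x1c.png

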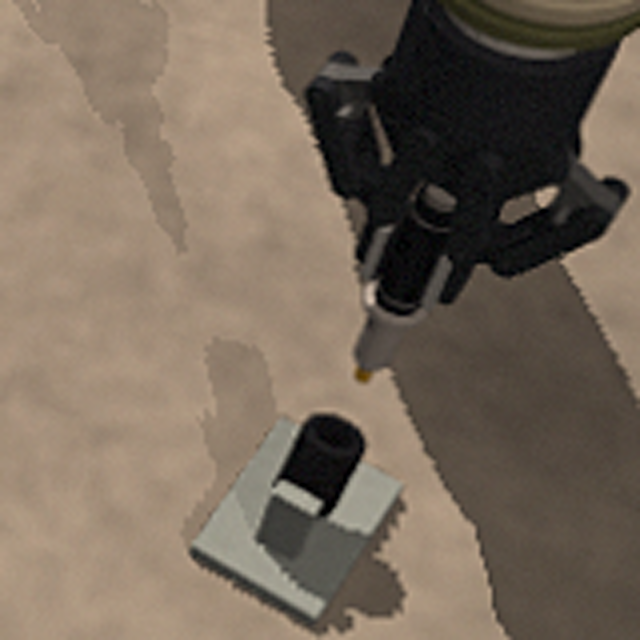

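```bash
cat > tilt.py <<'E'
from plant import env
from h import *
import sys,json
np.set_printoptions(precision=4,suppress=True)
S=env.camera_info('scene');D=env.camera_info('side')
def go(so,do,f,pts):
    R={}
    for n,(a,b) in pts.items():
        R[n],e=tri(ray(S,so[0]+(a[0]-1.5)/f,so[1]+(a[1]-1.5)/f),ray(D,do[0]+(b[0]-1.5)/f,do[1]+(b[1]-1.5)/f)); print(n,R[n],e[0])
    v=R['collar']-R['tip'];v/=np.linalg.norm(v);p=env.sense()['tcp_rot'];
    from scipy.spatial.transform import Rotation as Ro
    M=Ro.from_quat([p[1],p[2],p[3],p[0]]).as_matrix();l=M.T@v
    print('len',np.linalg.norm(R['collar']-R['tip']),'tilt tool x,y deg',np.degrees(l[:2])); print('tip rel tcp, tool',M.T@(R['tip']-env.sense()['tcp_pos']))
E
python3 -c "
from tilt import *
go((300,90),(80,30),4,{'tip':((363,377),(321,383)),'collar':((399,300),(289,292))})"
python3 - <<'E'
import cv2
for n,(x,y) in {'s':(240,270),'c':(330,180)}.items():
    im=cv2.imread(f'pics/x1{n}.png')[y:y+220,x:x+150]; cv2.imwrite(f'pics/x1{n}z.png',cv2.resize(im,None,fx=2.5,fy=2.5))
E
```

```text
tip [0.5514 0.2359 0.1448] 0.5167068925328548
collar [0.5448 0.237  0.1977] 0.8881541719859173
len 0.05330309753072496 tilt tool x,y deg [-0.357  -7.0463]
tip rel tcp, tool [0.0008 0.0049 0.1429]
```

View pics/x1sz.png

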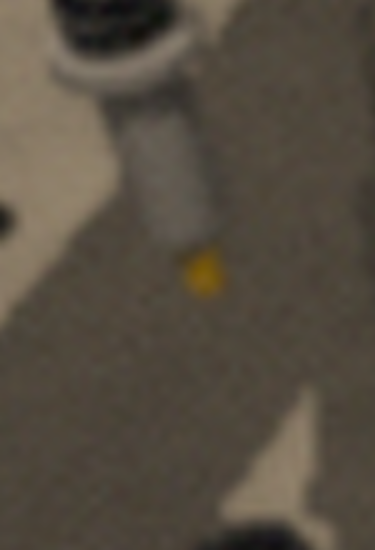

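View pics/x1cz.png

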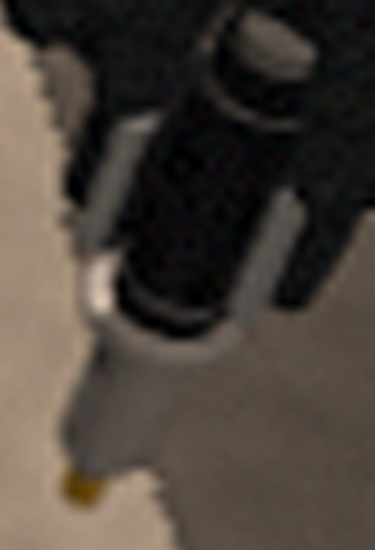

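```bash
python3 st.py; python3 - <<'E'
from plant import env
from h import *
import pickle
W=env.camera_info('wrist');s=env.sense();pickle.dump((W,s),open('w10.pkl','wb'))
im=env.read_camera('wrist')[:,:,::-1]
cv2.imwrite('pics/x2.png',cv2.resize(im[180:384,160:360],None,fx=3,fy=3,interpolation=cv2.INTER_CUBIC))
from scipy.spatial.transform import Rotation as Ro
p=s['tcp_rot'];M=Ro.from_quat([p[1],p[2],p[3],p[0]]).as_matrix()
for d in (.019,.054,.094,.135,.149): print(d,(proj(W,s['tcp_pos']+M@[0,0,d])-[160,180])*3+1)
E
```

```text
13.55 [0.5461 0.2362 0.2877] [-0.2102 -0.82   -2.3762] 0.02047252439876621 r 0.41170112231554756 az 1.5360880105528387
0.019 [289.01340228 376.63765472]
0.054 [290.49637406 239.60368684]
0.094 [291.52868384 144.93499517]
0.135 [292.21550144  82.26017836]
0.149 [292.39710028  65.72908214]
```

View pics/x2.png

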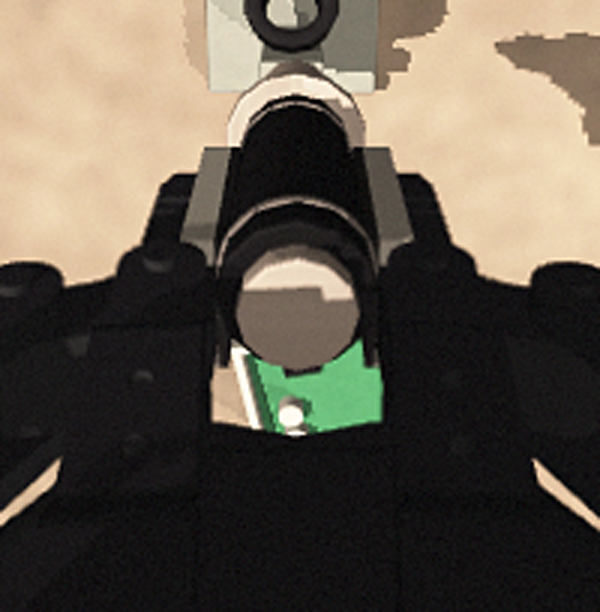

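arm_command:
  targets:
    - [1.5,[0,0,0],0]
    - [1.5,[0,0,0],0]
    - [1.5,[0,0,0],0]

```text
time: 13.9
tcp_pos: [0.5453, 0.236, 0.2859]
tcp_rot: [-0.0, 0.783, 0.622, -0.0]
force: [0.7, -0.1, -1.8]
grip_width: 0.0208
```

```bash
cat > shot.py <<'E'
from plant import env
from h import *
import pickle,sys
k=sys.argv[1]
W=env.camera_info('wrist');s=env.sense()
iw=env.read_camera('wrist')[:,:,::-1];s2=env.sense();isd=env.read_camera('side')[:,:,::-1];isc=env.read_camera('scene')[:,:,::-1]
print(s['tcp_pos'],s2['tcp_pos'],env.sense()['tcp_pos'],s['force'])
pickle.dump((W,s),open(f'pics/{k}.pkl','wb'))
for n,i in zip('wsc',(iw,isd,isc)): cv2.imwrite(f'pics/{k}{n}.png',i)
def crop(n,x,y,w,h,f): cv2.imwrite(f'pics/{k}{n}z.png',cv2.resize(cv2.imread(f'pics/{k}{n}.png')[y:y+h,x:x+w],None,fx=f,fy=f,interpolation=cv2.INTER_CUBIC))
p=s['tcp_pos']-[0,0,.11]
for n,nm in (('s','side'),('c','scene')):
    u=proj(env.camera_info(nm),p).astype(int)-[35,35]; u=np.maximum(u,0); crop(n,u[0],u[1],70,70,8); print(n,'crop off',u,'x8')
crop('w',170,180,180,150,4)
E
python3 shot.py y1
```

```text
[0.54532113 0.23603535 0.28590454] [0.54530769 0.23608168 0.28596817] [0.54538366 0.23614868 0.28617987] [ 0.68282161 -0.06960095 -1.80421802]
s crop off [119  77] x8
c crop off [360 136] x8
```

View pics/y1sz.png

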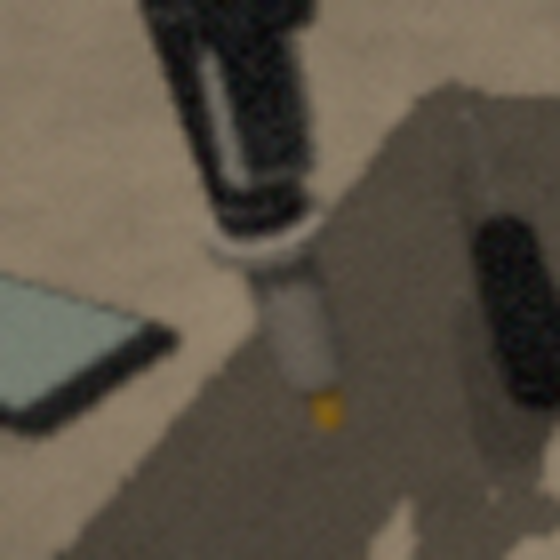

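View pics/y1cz.png

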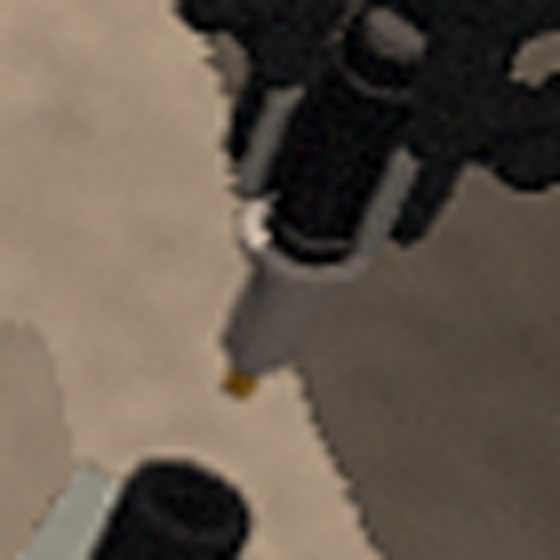

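View pics/y1wz.png

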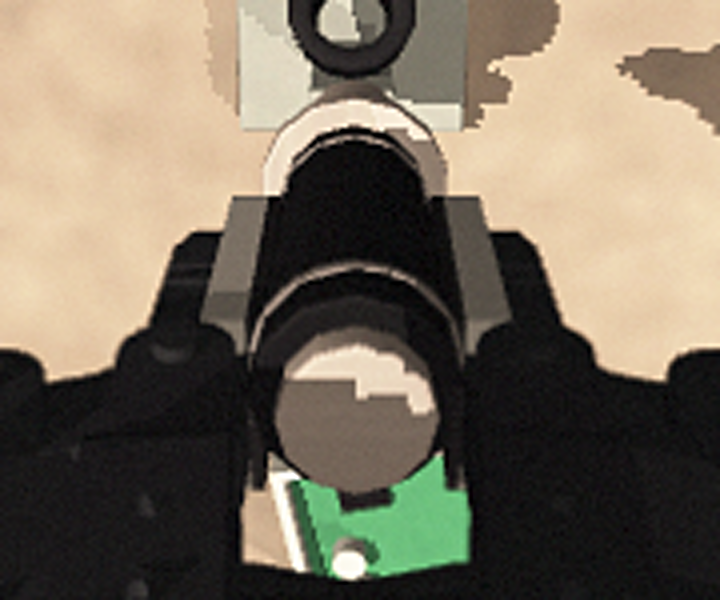

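```bash
cat > fitp.py <<'E'
from plant import env
from h import *
import pickle
from scipy.optimize import least_squares
from scipy.spatial.transform import Rotation as Ro
np.set_printoptions(precision=4,suppress=True)
S=env.camera_info('scene');D=env.camera_info('side')
th=np.linspace(0,2*np.pi,73)
def fit(k,so,do,ob,fw=4,wo=(170,180),f=8):
    W,s=pickle.load(open(f'pics/{k}.pkl','rb'));p=s['tcp_rot'];M=Ro.from_quat([p[1],p[2],p[3],p[0]]).as_matrix();t=s['tcp_pos']
    def ax(P):
        u=np.array([np.sin(P[3]),np.sin(P[4]),-1]);u/=np.linalg.norm(u);return np.array([P[0],P[1],.054+P[2]]),u
    def pt(P,z): g,u=ax(P);return t+M@(g+u*(z-.04))   # z in probe frame
    def circ(P,z,r,ci):
        g,u=ax(P);e1=np.cross(u,[0,1,0]);e1/=np.linalg.norm(e1);e2=np.cross(u,e1)
        return np.array([proj(ci,t+M@(g+u*(z-.04)+r*(np.cos(a)*e1+np.sin(a)*e2))) for a in th])
    def res(P,full=False):
        r=[]
        for n,ci,o,off,ff in (('s',D,do,P[5:7],f),('c',S,so,P[7:9],f)):
            for z,(x,y) in ob[n]: r+=list(proj(ci,pt(P,z))+off-[o[0]+(x+.5)/ff-.5,o[1]+(y+.5)/ff-.5])
        for z,rad,(l,rt,tp,bt) in ob['w']:
            U=circ(P,z,rad,W)
            for v,m,o in ((l,U[:,0].min(),0),(rt,U[:,0].max(),0),(tp,U[:,1].min(),1),(bt,U[:,1].max(),1)):
                if v is not None: r.append((m-(wo[o]+(v+.5)/fw-.5))*.7)
        r=np.array(r)
        return np.r_[r,P[5:9]/1.5]
    R=least_squares(res,np.r_[0,0,0,0,-.1,0,0,0,0],x_scale=[.01]*3+[.1]*2+[1]*4);P=R.x
    print('grip off mm',P[:3]*1e3,'tilt x,y deg',np.degrees(P[3:5]),'pix off',P[5:]);print(R.fun.round(2))
    g,u=ax(P);print('tip in tool mm',(g-u*.095)*1e3,'world',t+M@(g-u*.095))
    C=np.linalg.inv(R.jac.T@R.jac);print('sd deg',np.degrees(np.sqrt(np.diag(C))[3:5])*.6)
E
python3 - <<'E'
from fitp import *
fit('y1',(360,136),(119,77),{'s':[(-.055,(331,426)),(-.041,(317,386)),(.0025,(266,240))],'c':[(-.055,(237,395)),(-.041,(259,362)),(.075,(397,33))],
'w':[(.075,.008,(274,440,328,492)),(.005,.015,(263,446,97,None)),(.070,.011,(248,466,265,None))]})
E
```

```text
grip off mm [ 1.0975 -6.1688  1.9113] tilt x,y deg [ 0.0118 -5.7087] pix off [ 0.4717  0.6572 -0.9508  0.2742]
[ 0.19  0.76 -0.09 -0.09 -0.31 -0.97 -0.1   0.71 -0.79  0.3   1.31 -1.12
 -0.04 -0.13  0.15 -2.17 -0.35  0.67 -0.55 -0.07 -0.14  2.44  0.31  0.44
 -0.63  0.18]
tip in tool mm [  1.0781   3.2346 150.4448] world [0.5486 0.2363 0.1355]
sd deg [0.2987 0.4208]
```

arm_command:
  targets:
    - [1.5,[0,0,2.5],0]
    - [1.5,[0,0,2.5],0]
    - [1.5,[0,0,1.5],0]
    - [1.5,[0,0,1.5],0]
    - [1.5,[0,0,0],0]

```text
time: 14.55
tcp_pos: [0.5448, 0.2358, 0.2048]
tcp_rot: [-0.0, 0.783, 0.622, -0.001]
force: [0.1, 0.0, -1.0]
grip_width: 0.0208
```

```bash
python3 st.py
```

```text
14.55 [0.5448 0.2358 0.2048] [ 0.0986  0.0158 -1.0081] 0.020778511071072335 r 0.41130778258054423 az 1.5390991065436364
```

arm_command:
  targets:
    - [1.5,[0,0.3,0],0]
    - [1.5,[0,0.3,0],0]
    - [1.5,[0,0.2,0],0]
    - [1.5,[0,0,0],0]

```text
time: 14.95
tcp_pos: [0.5522, 0.2347, 0.2067]
tcp_rot: [-0.001, 0.783, 0.622, -0.001]
force: [-7.2, 0.2, -1.2]
grip_width: 0.0207
```

```bash
python3 st.py
```

```text
14.95 [0.5522 0.2347 0.2067] [-7.2202  0.2146 -1.1958] 0.020692729406651143 r 0.41052137655328497 az 1.5210430574406766
```

arm_command:
  targets:
    - [1.5,[0,0,-1.5],0]
    - [1.5,[0,0,-2],0]
    - [1.5,[0,0,-2.5],0]
    - [1.5,[0,0,-2],0]
    - [1.5,[0,0,0],0]

```text
time: 15.45
tcp_pos: [0.5547, 0.2353, 0.291]
tcp_rot: [0.001, 0.783, 0.622, 0.003]
force: [0.1, 0.5, -1.7]
grip_width: 0.0208
```

arm_command:
  targets:
    - [1.5,[0,0,0],0]
    - [1.5,[0,0,0],0]
    - [1.5,[0,0,0],0]

```text
time: 15.75
tcp_pos: [0.5531, 0.2341, 0.2856]
tcp_rot: [-0.0, 0.783, 0.622, -0.001]
force: [0.0, -0.5, -0.9]
grip_width: 0.0209
```

```bash
python3 shot.py y2
```

```text
[0.55308948 0.23406321 0.28559875] [0.55307651 0.23414058 0.28566884] [0.55312367 0.23424914 0.28587151] [ 0.04594402 -0.46757049 -0.89873072]
s crop off [123  76] x8
c crop off [358 139] x8
```

View pics/y2sz.png

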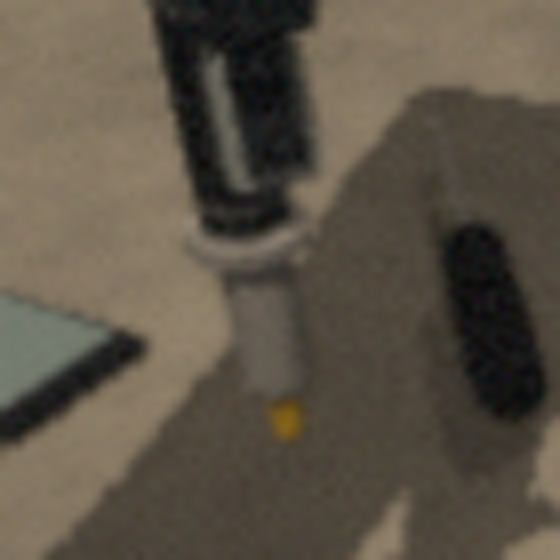

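View pics/y2cz.png

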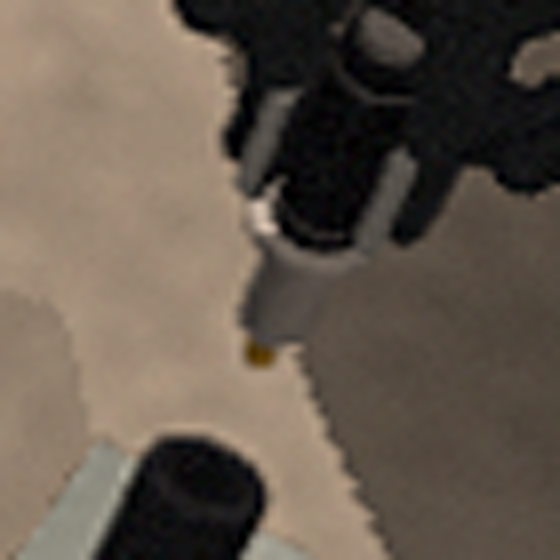

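View pics/y2wz.png

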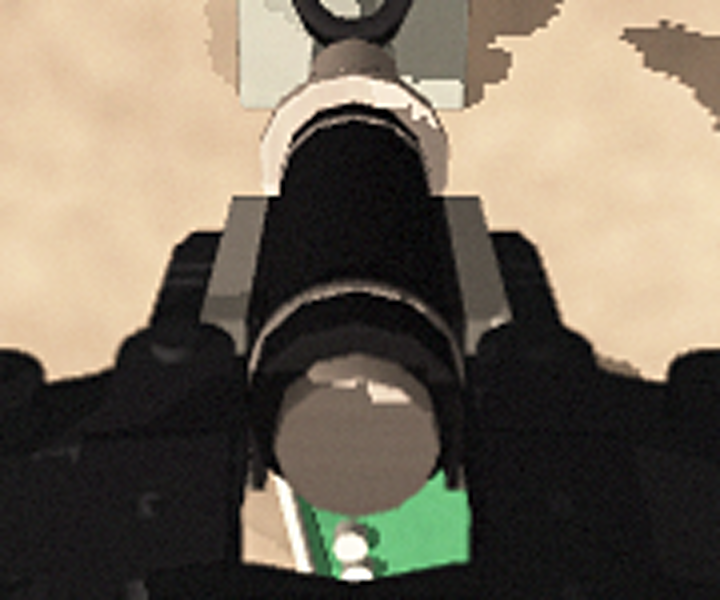

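```bash
python3 - <<'E'
from fitp import *
fit('y2',(358,139),(123,76),{'s':[(-.055,(290,438)),(-.041,(275,395)),(.0025,(248,238))],'c':[(-.055,(259,364)),(-.041,(275,338)),(.075,(391,35))],
'w':[(.075,.008,(274,440,353,516)),(.005,.015,(260,448,76,None)),(.070,.011,(246,466,281,None)),(-.041,.009,(315,400,38,None))]})
E
```

```text
grip off mm [ 1.1295 -7.7032  0.1468] tilt x,y deg [-0.1683 -1.1662] pix off [ 0.0016  1.0157 -1.0304  0.3971]
[ 0.23  0.28  0.62 -0.36 -0.84 -0.37 -0.5   1.07 -0.71  0.15  1.67 -1.4
 -0.38 -0.08  0.22 -3.    0.06  0.75 -0.61 -0.09  0.01  3.28 -0.75  0.4
 -0.33  0.    0.68 -0.69  0.26]
tip in tool mm [  1.4085  -5.7702 149.1268] world [0.5476 0.2367 0.1365]
sd deg [0.2035 0.3148]
```

```bash
python3 - <<'E'
from fitp import *
for w in ([(.075,.008,(274,440,None,516)),(.005,.015,(260,448,76,None)),(-.041,.009,(315,400,38,None))],[(.075,.008,(274,440,None,516)),(.005,.015,(260,448,76,None))]):
  fit('y2',(358,139),(123,76),{'s':[(-.055,(290,438)),(-.041,(275,395)),(.0025,(248,238))],'c':[(-.055,(259,364)),(-.041,(275,338)),(.075,(391,35))],'w':w})
fit('y2',(358,139),(123,76),{'s':[],'c':[],'w':[(.075,.008,(274,440,None,516)),(.005,.015,(260,448,76,None)),(-.041,.009,(315,400,38,None))]})
E
```

```text
grip off mm [ 1.132  -4.905   2.2904] tilt x,y deg [-0.1655  0.8379] pix off [-0.328   0.2131 -0.5049 -0.5882]
[-0.16  0.46  0.48 -0.22 -0.18 -0.34 -0.11  0.52 -0.45 -0.22  0.78 -0.04
  0.07 -0.52 -0.01  0.3   0.5   0.54 -0.68  0.32 -0.79 -0.22  0.14 -0.34
 -0.39]
tip in tool mm [  1.4064  -6.294  151.2798] world [0.5471 0.2368 0.1343]
sd deg [0.2191 0.4199]
grip off mm [ 1.0576 -5.1331  2.3185] tilt x,y deg [-0.0092  1.4301] pix off [ 0.0625  0.0495 -0.5681 -0.3283]
[-0.32  0.53  0.37 -0.17 -0.08 -0.38 -0.04  0.27 -0.4  -0.41  0.69  0.29
  0.11 -0.5   0.04  0.1   0.33 -0.04  0.04  0.03 -0.38 -0.22]
tip in tool mm [  1.0728  -7.5033 151.2889] world [0.5459 0.2367 0.1343]
sd deg [0.3069 0.5249]
grip off mm [ 1.15   -6.0115  0.5366] tilt x,y deg [-0.0711 -0.0466] pix off [0. 0. 0. 0.]
[-0.08 -0.09 -0.15  0.08  0.64  0.45 -0.84  0.28 -0.29  0.    0.    0.
  0.  ]
tip in tool mm [  1.2678  -5.9342 149.5365] world [0.5474 0.2366 0.1361]
sd deg [0.2344 0.7225]
```

arm_command:
  targets:
    - [1.5,[-2,0.4,0],0]
    - [1.5,[-4,0.7,0],0]
    - [1.5,[-4,0.7,0],0]
    - [1.5,[-4,0.7,0],0]
    - [1.5,[-4,0.7,0],0]

```text
time: 16.4
tcp_pos: [0.5434, 0.0502, 0.2862]
tcp_rot: [0.0, 0.783, 0.622, -0.0]
force: [0.1, -0.8, -1.3]
grip_width: 0.0211
```

arm_command:
  targets:
    - [1.5,[-4,0.7,0],0]
    - [1.5,[-4,0.8,0],0]
    - [1.5,[-4,0.8,0],0]
    - [1.5,[-1.8,0.4,0],0]
    - [1.5,[0,0,0],0]

```text
time: 16.9
tcp_pos: [0.5386, -0.0926, 0.2859]
tcp_rot: [0.0, 0.785, 0.62, -0.001]
force: [-0.8, 0.8, -1.5]
grip_width: 0.0207
```

arm_command:
  targets:
    - [1.5,[0,0,0],0]
    - [1.5,[0,0,2],0]
    - [1.5,[0,0,2],0]
    - [1.5,[0,0,2],0]
    - [1.5,[0,0,0],0]

```text
time: 17.4
tcp_pos: [0.5378, -0.0871, 0.2242]
tcp_rot: [-0.002, 0.782, 0.623, -0.001]
force: [-0.3, 0.9, -1.0]
grip_width: 0.0207
```

arm_command:
  targets:
    - [1.5,[0,0,0],0]
    - [1.5,[0,0,0],0]
    - [1.5,[0,0,0],0]

```text
time: 17.7
tcp_pos: [0.5394, -0.0885, 0.2275]
tcp_rot: [0.001, 0.783, 0.622, 0.0]
force: [-0.0, 0.6, -0.9]
grip_width: 0.0201
```

```bash
python3 shot.py z1
```

```text
[ 0.53944194 -0.08847654  0.22752076] [ 0.53932911 -0.08858709  0.22733416] [ 0.53913844 -0.08878877  0.22696766] [-0.03679415  0.59077346 -0.86282391]
s crop off [218 197] x8
c crop off [202 103] x8
```

View pics/z1sz.png

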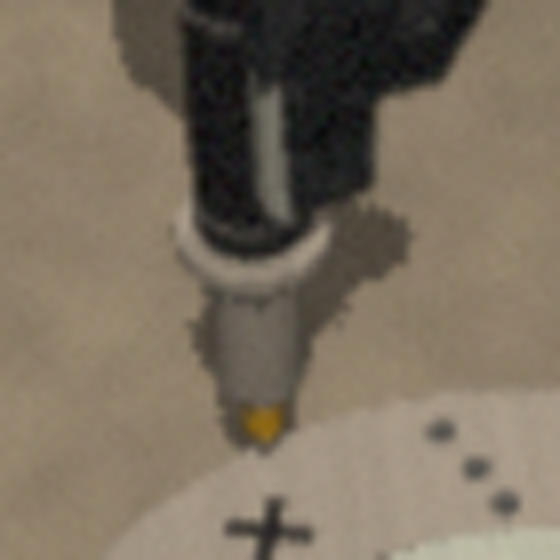

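View pics/z1cz.png

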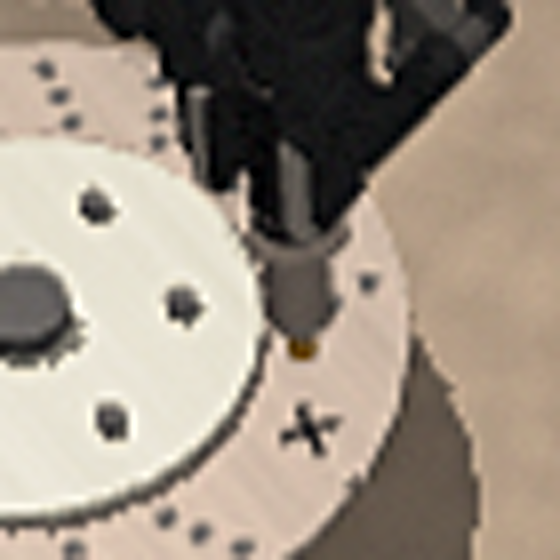

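View pics/z1wz.png

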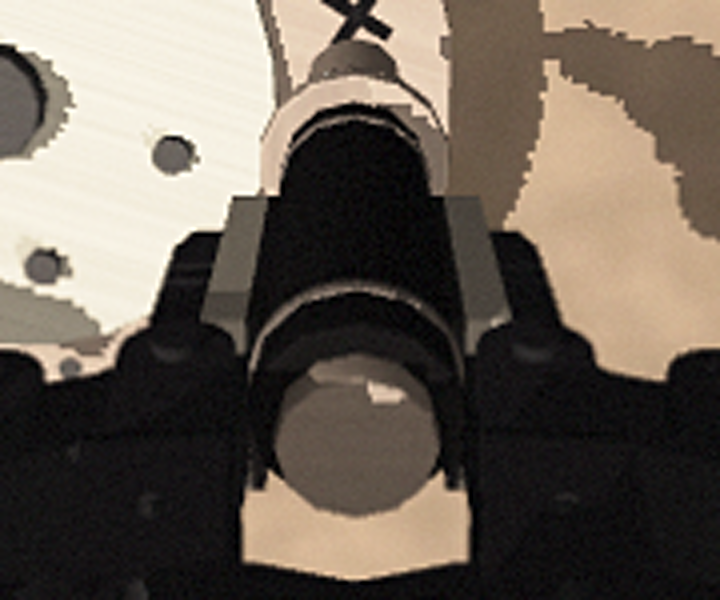

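```bash
cat > tc.py <<'E'
from fitp import *
def tc(so,do,f,ts,td,cs,cd):
    c=lambda o,p:(o[0]+(p[0]+.5)/f-.5,o[1]+(p[1]+.5)/f-.5)
    T,e=tri(ray(S,*c(so,ts)),ray(D,*c(do,td)));C,e2=tri(ray(S,*c(so,cs)),ray(D,*c(do,cd)))
    print('tip',T,e[0],'cross',C,e2[0],atz(S,*c(so,cs),.047),atz(D,*c(do,cd),.047));d=(C-T)
    x=np.array([np.cos(np.radians(77)),np.sin(np.radians(77)),0]);y=np.array([x[1],-x[0],0])
    print('need tool dx,dy,dz cm',d@x*100,d@y*100,-d[2]*100)
E
python3 - <<'E'
from tc import *
tc((202,103),(218,197),8,(302,358),(263,448),(311,429),(268,531))
fit('z1',(202,103),(218,197),{'s':[(-.055,(263,448)),(-.041,(259,400)),(.0025,(252,243))],'c':[(-.055,(302,358)),(-.041,(303,325))],
'w':[(.075,.008,(274,440,None,516)),(.005,.015,(260,448,76,None)),(-.041,.009,(312,400,38,None))]})
E
```

```text
tip [ 0.5315 -0.0893  0.076 ] 0.3453791193400462 cross [ 0.5329 -0.0872  0.0466] 0.3185378303679936 [ 0.5329 -0.0869  0.047 ] [ 0.5329 -0.0878  0.047 ]
need tool dx,dy,dz cm 0.2358330765499148 0.09100132359140853 2.941909118289484
grip off mm [ 1.0512 -5.254   1.8158] tilt x,y deg [0.1509 0.526 ] pix off [-0.0125  1.74   -0.354  -0.9521]
[-0.1  -0.46  0.11 -0.3  -0.   -0.01  0.28  0.13 -0.12  0.29  0.2  -0.23
 -0.18 -0.04  0.25  0.5  -0.63 -0.12 -0.62 -0.01  1.16 -0.24 -0.63]
tip in tool mm [  0.801   -6.1261 150.8115] world [ 0.5339 -0.0864  0.0767]
sd deg [0.2289 0.5509]
```

arm_command:
  targets:
    - [1.5,[0.2,0.1,1],0]
    - [1.5,[0,0,1],0]
    - [1.5,[0,0,0.3],0]
    - [1.5,[0,0,0],0]
    - [1.5,[0,0,0],0]

```text
time: 18.35
tcp_pos: [0.5404, -0.087, 0.2034]
tcp_rot: [-0.0, 0.783, 0.622, 0.0]
force: [0.4, 0.4, -1.3]
grip_width: 0.0208
```

arm_command:
  targets:
    - [1.5,[0,0,0],0]
    - [1.5,[0,0,0],0]
    - [1.5,[0,0,0],0]
    - [1.5,[0,0,0],0]

```text
time: 18.75
tcp_pos: [0.5404, -0.0871, 0.2036]
tcp_rot: [0.0, 0.783, 0.622, 0.0]
force: [0.0, -0.5, -1.2]
grip_width: 0.0204
```

```bash
python3 shot.py z2
```

```text
[ 0.54040846 -0.08706063  0.20355564] [ 0.54037098 -0.0870809   0.20350053] [ 0.54035659 -0.087043    0.20345114] [ 0.01589041 -0.52736162 -1.20244881]
s crop off [218 206] x8
c crop off [203 110] x8
```

View pics/z2sz.png

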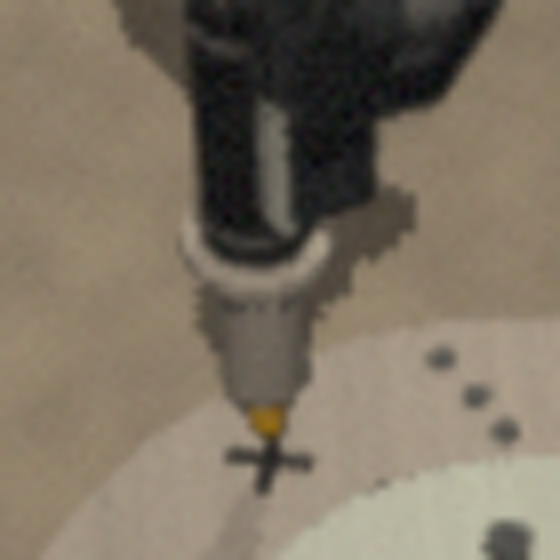

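View pics/z2cz.png

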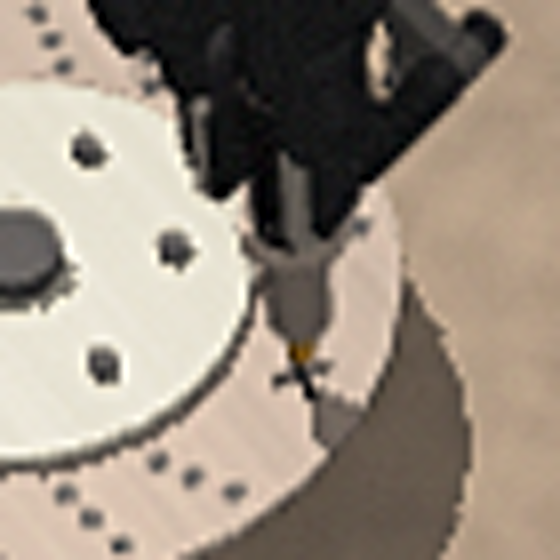

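```bash
python3 - <<'E'
from tc import *
tc((203,110),(218,206),8,(301,363),(268,440),(302.5,374),(268.5,461))
# predicted downward shift per mm at the tip
for n,ci in(('s',D),('c',S)):
  a=proj(ci,(.533,-.087,.047));print(n,(proj(ci,(.533,-.087,.046))-a)*8,(proj(ci,(.534,-.087,.047))-a)*8,(proj(ci,(.533,-.086,.047))-a)*8)
E
```

```text
tip [ 0.5335 -0.0871  0.0521] 0.10430926523749141 cross [ 0.5329 -0.0874  0.046 ] 0.3019392625382312 [ 0.5333 -0.0869  0.047 ] [ 0.5326 -0.0883  0.047 ]
need tool dx,dy,dz cm -0.03710855905226402 -0.05067462144320549 0.605645772161758
s [0.1866 3.0581] [ 3.9246 -2.391 ] [-2.8836 -3.0256]
c [0.1371 2.1504] [-1.4248  2.6662] [3.2843 1.0838]
```

```bash
cat > avg.py <<'E'
from plant import env
import numpy as np
np.set_printoptions(precision=3,suppress=True)
F=[];P=[]
for i in range(30):
    env.read_camera('wrist');s=env.sense();F.append(s['force']);P.append(s['tcp_pos'])
F=np.array(F);print(s['time'],'F',F.mean(0),F.std(0)/30**.5,'pos',np.mean(P,0)*1e3,np.std(P,0)*1e3)
E
python3 avg.py
```

```text
20.4 F [-0.146 -0.089 -1.086] [0.09  0.087 0.082] pos [540.357 -87.041 203.42 ] [0.011 0.015 0.012]
```

arm_command:
  targets:
    - [1.5,[0,-0.05,0.4],0]
    - [1.5,[0,0,0],0]
    - [1.5,[0,0,0.4],0]
    - [1.5,[0,0,0],0]
    - [1.5,[0,0,0],0]

```text
time: 20.9
tcp_pos: [0.5398, -0.0869, 0.1953]
tcp_rot: [-0.0, 0.783, 0.622, -0.0]
force: [-0.2, 0.9, -0.3]
grip_width: 0.0206
```

```bash
python3 avg.py
```

```text
22.4 F [-0.11   0.003 -1.046] [0.087 0.076 0.1  ] pos [539.883 -86.929 195.439] [0.019 0.017 0.034]
```

```bash
python3 shot.py z3
```

```text
[ 0.53987869 -0.08690473  0.19540924] [ 0.53987254 -0.08696102  0.19541503] [ 0.53987084 -0.08692616  0.19542507] [ 0.18638202  0.51826353 -1.53849868]
s crop off [218 210] x8
c crop off [203 112] x8
```

View pics/z3sz.png

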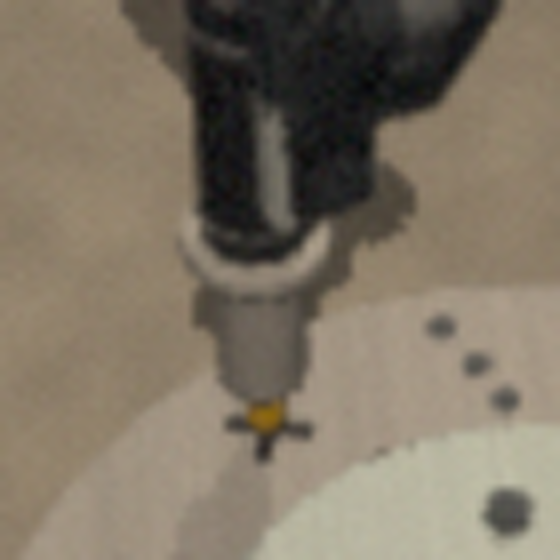

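View pics/z3cz.png

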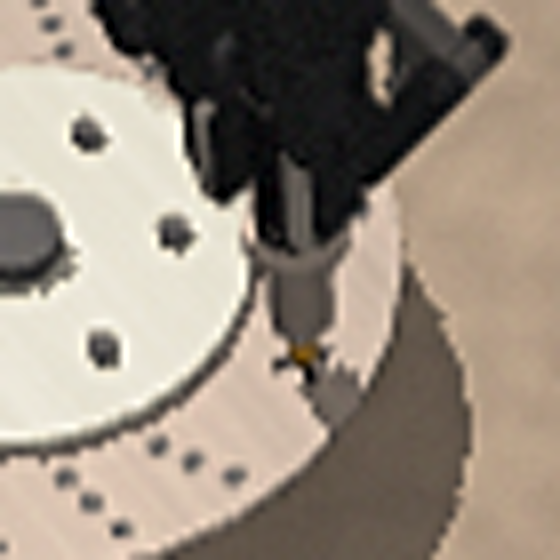

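arm_command:
  targets:
    - [1.5,[0,0,0.3],0]
    - [1.5,[0,0,0],0]
    - [1.5,[0,0,0],0]
    - [1.5,[0,0,0],0]

```text
time: 22.95
tcp_pos: [0.54, -0.0869, 0.1925]
tcp_rot: [0.0, 0.783, 0.622, 0.0]
force: [0.1, 0.1, -0.9]
grip_width: 0.021
```

```bash
python3 avg.py
```

```text
24.45 F [ 0.499 -0.058  0.002] [0.104 0.092 0.082] pos [539.891 -86.924 192.44 ] [0.019 0.02  0.029]
```

arm_command:
  targets:
    - [1.5,[0,0,0.23],0]
    - [1.5,[0,0,0],0]
    - [1.5,[0,0,0],0]
    - [1.5,[0,0,0],0]

```text
time: 24.85
tcp_pos: [0.5399, -0.0869, 0.1902]
tcp_rot: [0.0, 0.783, 0.622, 0.0]
force: [0.1, 0.5, 1.9]
grip_width: 0.0206
```

```bash
python3 avg.py; python3 shot.py z4; python3 -c "
import cv2
im=cv2.imread('pics/z4w.png');cv2.imwrite('pics/z4wf.png',im)"
```

```text
26.35 F [0.339 0.018 1.015] [0.095 0.091 0.11 ] pos [539.874 -86.931 190.127] [0.013 0.012 0.018]
[ 0.53988756 -0.08694048  0.19012755] [ 0.53987024 -0.08690667  0.19013672] [ 0.53987517 -0.08692586  0.19011411] [-0.32972106 -0.31756252  1.01579874]
s crop off [218 212] x8
c crop off [203 114] x8
```

View pics/z4sz.png

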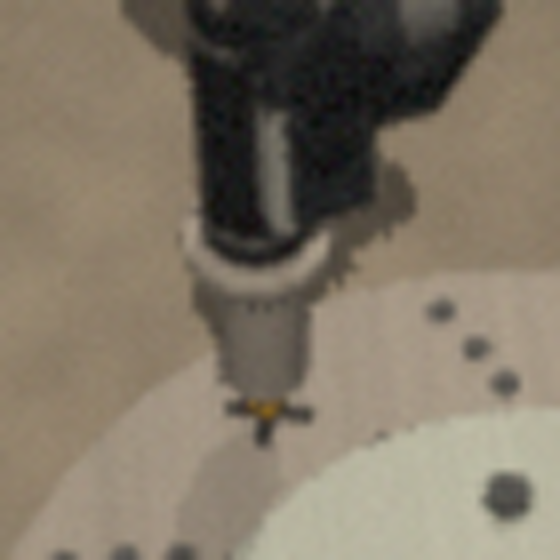

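View pics/z4cz.png

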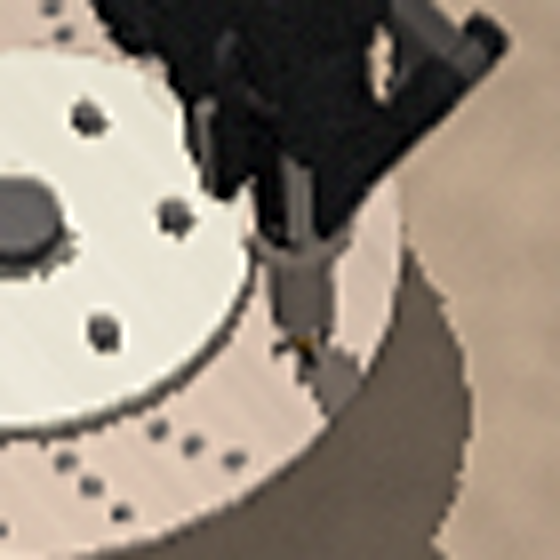

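View pics/z4s.png

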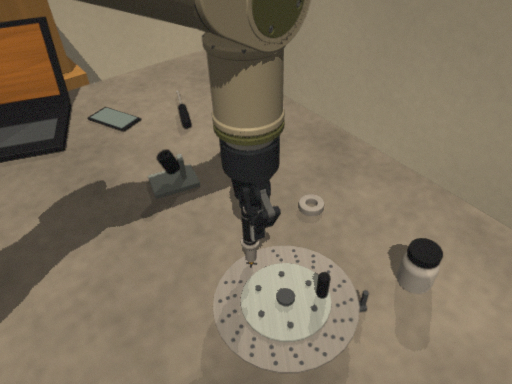

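View pics/z4wz.png

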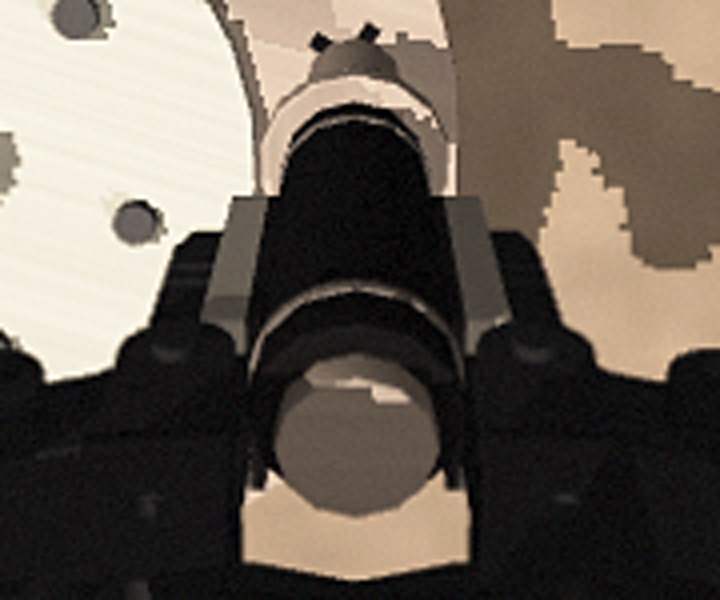

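```bash
python3 - <<'E'
from fitp import *
im=cv2.imread('pics/z1w.png');cv2.imwrite('pics/q.png',cv2.resize(im[150:210,215:305],None,fx=8,fy=8,interpolation=cv2.INTER_CUBIC))
im=cv2.imread('pics/z4w.png');cv2.imwrite('pics/q4.png',cv2.resize(im[150:220,215:305],None,fx=8,fy=8,interpolation=cv2.INTER_CUBIC))
for ob in ([(.075,.008,(274,440,None,516)),(.005,.015,(260,448,76,None)),(-.041,.009,(312,400,38,None))],):
  fit('z4',(203,114),(218,212),{'s':[(-.041,(263,387)),(.0025,(254,245))],'c':[(-.041,(301,325))],'w':ob})
# predicted cross stroke ends in z4 wrist view: mark at candidate centres
W,s=pickle.load(open('pics/z4.pkl','rb'));p=s['tcp_rot'];M=Ro.from_quat([p[1],p[2],p[3],p[0]]).as_matrix()
a=1.5587
for c in ([.533,-.0872],):
  for k in range(4):
    b=a+np.pi/4+k*np.pi/2; P=np.array([c[0]+.009*np.cos(b),c[1]+.009*np.sin(b),.047]); print((proj(W,P)-[170,180]+.5)*4-.5)
E
```

```text
grip off mm [ 1.0635 -5.7146  1.0825] tilt x,y deg [0.097  0.1831] pix off [-0.0732  1.0881 -0.5416 -0.5848]
[-0.03 -0.23  0.07 -0.26  0.24  0.26  0.04 -0.14 -0.19 -0.06  0.38  0.47
 -0.57 -0.02 -0.42 -0.05  0.73 -0.36 -0.39]
tip in tool mm [  0.9027  -6.0182 150.0819] world [ 0.5342 -0.0847  0.04  ]
sd deg [0.2306 0.5885]
[364.8492  29.734 ]
[303.3146  42.7786]
[317.4065 101.0229]
[378.0215  88.3865]
```

View pics/q.png

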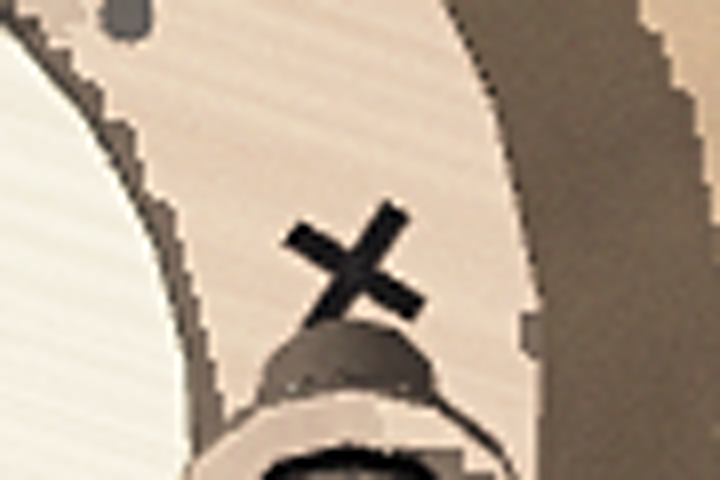

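View pics/q4.png

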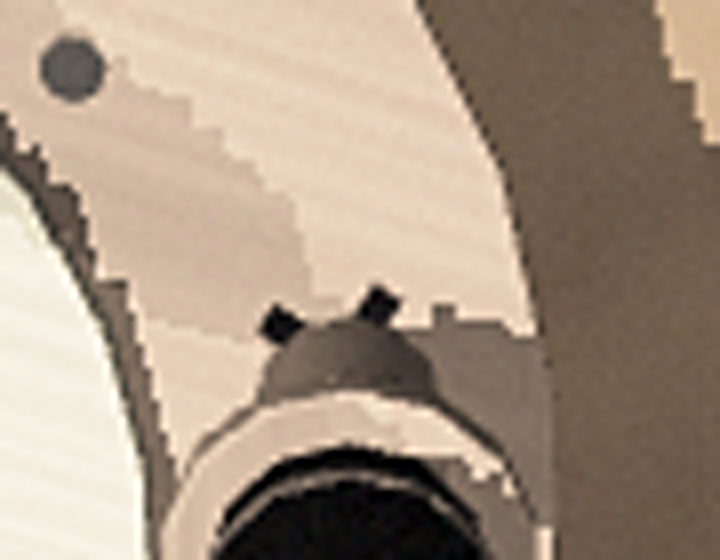

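```bash
python3 - <<'E'
from fitp import *
for k,(u,v) in (('z1',(215+355.5/8-.5,150+268.5/8-.5)),('z4',(215+338.5/8-.5,150+363.5/8-.5))):
    W,s=pickle.load(open(f'pics/{k}.pkl','rb'));p=s['tcp_rot'];M=Ro.from_quat([p[1],p[2],p[3],p[0]]).as_matrix()
    c=atz(W,u,v,.047);print(k,c,'tool mm',M.T@(c-s['tcp_pos'])*1e3)
    print('static cross (.533,-.0872) in tool',M.T@(np.array([.533,-.0872,.047])-s['tcp_pos'])*1e3)
E
```

```text
z1 [ 0.5323 -0.0852  0.047 ] tool mm [  1.6341  -8.0146 180.5073]
static cross (.533,-.0872) in tool [ -0.1912  -6.8687 180.5094]
z4 [ 0.5324 -0.0854  0.047 ] tool mm [ -0.2043  -7.6161 143.1267]
static cross (.533,-.0872) in tool [ -1.8034  -6.6666 143.1269]
```

Force says about 5.2 mm of compression. The tip looks about 0.7 mm off the cross centre, so I lift, shift slightly (to avoid dragging the disc) and press again.

arm_command:
  targets:
    - [1.5,[0,0,-0.8],0]
    - [1.5,[-0.07,-0.06,0],0]
    - [1.5,[0,0,0],0]
    - [1.5,[0,0,0],0]

```text
time: 26.9
tcp_pos: [0.5389, -0.0875, 0.198]
tcp_rot: [-0.0, 0.783, 0.622, -0.0]
force: [-0.3, 0.5, -1.2]
grip_width: 0.0208
```

```bash
python3 shot.py z5
```

```text
[ 0.53893969 -0.08754917  0.1979835 ] [ 0.53894426 -0.08754135  0.19792774] [ 0.53900515 -0.08749913  0.19794315] [-0.27078098  0.49037355 -1.1816639 ]
s crop off [218 209] x8
c crop off [203 111] x8
```

View pics/z5sz.png

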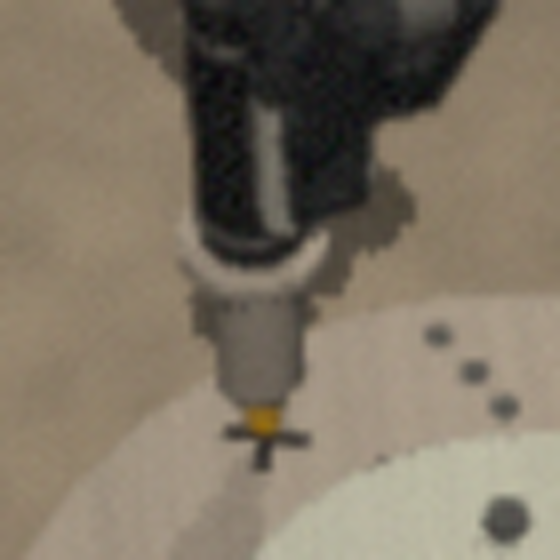

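View pics/z5cz.png

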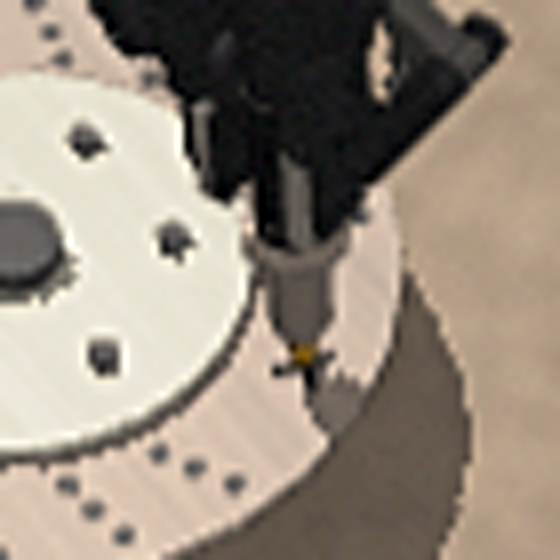

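arm_command:
  targets:
    - [1.5,[0,0,0.4],0]
    - [1.5,[0,0,0.38],0]
    - [1.5,[0,0,0],0]
    - [1.5,[0,0,0],0]
    - [1.5,[0,0,0],0]

```text
time: 27.55
tcp_pos: [0.5392, -0.0875, 0.1904]
tcp_rot: [0.0, 0.783, 0.622, 0.0]
force: [-0.2, 0.2, 0.6]
grip_width: 0.0205
```

```bash
python3 avg.py; python3 shot.py z6; python3 - <<'E'
import cv2
im=cv2.imread('pics/z6w.png');cv2.imwrite('pics/q6.png',cv2.resize(im[150:220,215:305],None,fx=8,fy=8,interpolation=cv2.INTER_CUBIC))
im=cv2.imread('pics/z6s.png');cv2.imwrite('pics/z6f.png',cv2.resize(im[235:375,205:380],None,fx=4.5,fy=4.5,interpolation=cv2.INTER_CUBIC))
E
```

```text
29.05 F [ 0.209 -0.084  0.825] [0.098 0.104 0.096] pos [539.14  -87.478 190.344] [0.015 0.017 0.035]
[ 0.53910919 -0.08749045  0.19031054] [ 0.53913315 -0.08748667  0.19030774] [ 0.53911382 -0.08743932  0.1902911 ] [ 0.45109978 -0.68671271  1.52267329]
s crop off [218 212] x8
c crop off [203 113] x8
```

View pics/q6.png

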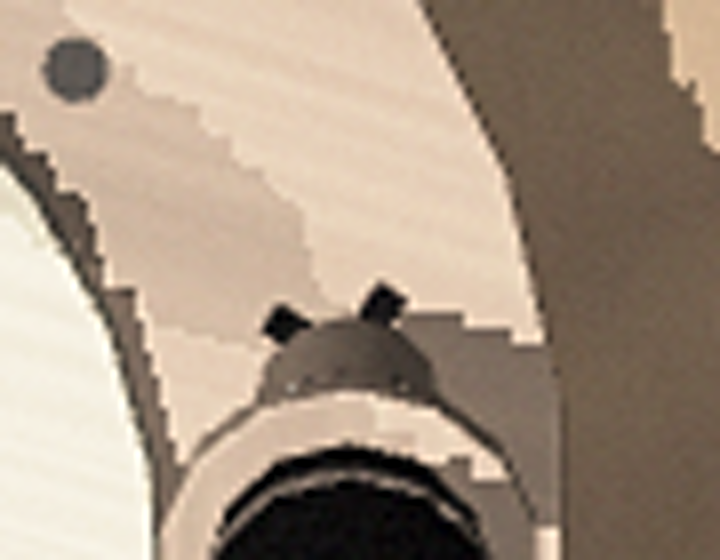

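View pics/z6f.png

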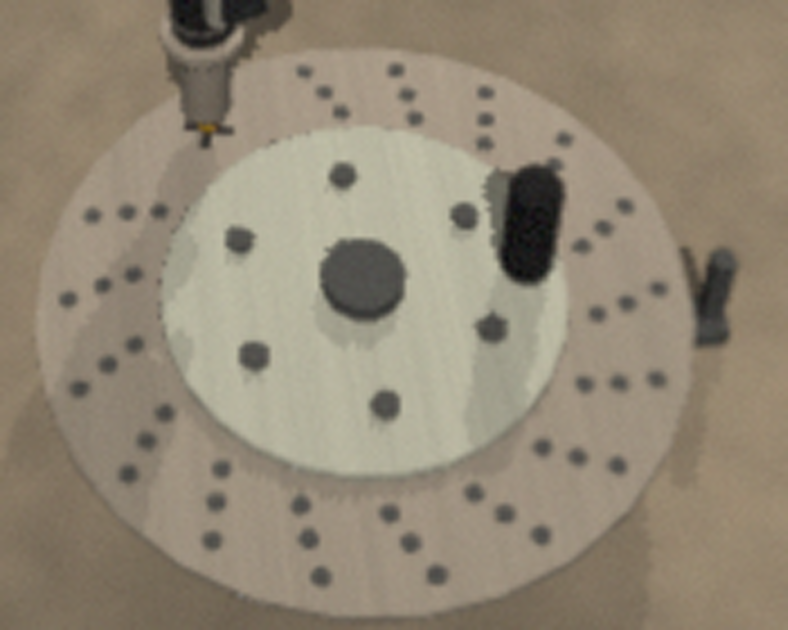

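View pics/z6cz.png

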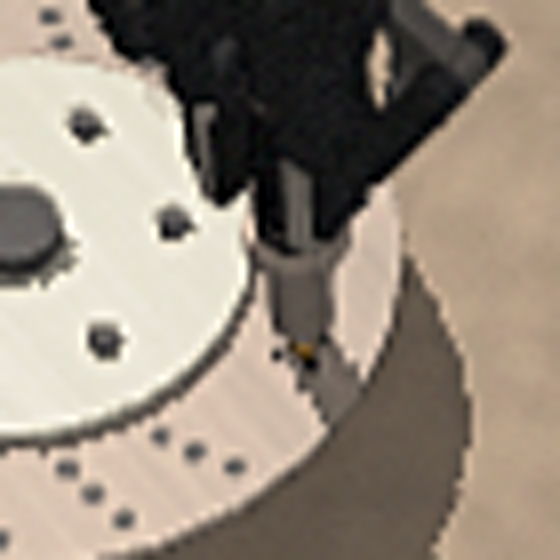

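```bash
python3 -c "
from plant import env
s=env.sense();print(s['time'],s['tcp_pos'],s['grip_width'],s['dq']);print(env.hand_in())"
```

```text
29.2 [ 0.53911382 -0.08743932  0.1902911 ] 0.020727773078891332 [-0.00020199  0.00217302  0.0001719  -0.00211412 -0.00095138 -0.00106212
 -0.00054665]
the job is handed in; nothing more can be done
None
```

I turned the disc one full turn, then handed in at 29.2 s with the probe held upright on the cross and the spring tip about half pushed in. No verdict was reported.

- **Disc:** I held the knob and swung the disc one full turn clockwise. The knob and post then measured the same azimuth (−0.544 rad each). Later the disc shifted about 0.007 rad when I lifted the tip off it, which is negligible.
- **Probe:** The tool can't tilt, so I drew the probe partly out and pivoted it upright in the grip against the tube's rim. The first try left about 6° of lean, so I repeated it. The last tilt fits gave about 0.2 to 0.5°, with an uncertainty of about 1°.
- **Pressing:** The upward push on the tip rose by about 1.9 N, meaning 4.7 mm of travel. The height below first contact gave 4.8 mm.
- **Tip position:** The tip is within about 1 mm of the centre of the cross. The camera views disagreed with each other by about 1 to 1.5 mm, so I can't place it more closely. I corrected it once, lifting the tip first so as not to drag the disc.
- **Other things:** I kept the arm clear of the control unit, jar and bearing, and saw no sign that any had moved, but I did not measure them again at the end.

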